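Run the rinsed bur cases through the drying slide

ROBOT

A 6-joint arm with a two-finger parallel gripper is mounted at the origin on the work surface. World frame = base frame: x ahead of the robot, y to its left, z up, the work surface at z = 0. Lengths are in m, angles in degrees, forces in N, time in s.
With the tool pointing down it reaches from about 0.25 to 0.725 m from the base axis. Payload 9.7 kg.
Tool frame: the origin (TCP) lies on the centre line of the jaws, within the pads' length; the fingertips stand tip_extent ahead of it and the grasp point (between the pads) lies 3 mm ahead of it (tip_extent is the distance from the TCP to the fingertips, in m); z points along the fingers, y is the line along which they close (so a half turn about z gives the same grasp; the last joint's range is limited). The gripper opens to 85 mm and grips with 20 to 120 N. Pads are 22 mm wide; open, the fingers measure 114 mm over their backs; the gripper's body (76 mm by 85 mm) begins 54 mm behind the grasp point. The pads swing forward as they close: fully open they stand 13 mm farther back than shut.
Start: joints at [-71.161, 4.979, 10.078, 95.1, 0, 90], TCP at [0.178, -0.521, 0.253] pointing down, gripper open.
Joint ranges: [-179.16, 179.16], [-48.56, 103.87], [-65.8, 70.77], [-126.05, 130.52], [-82.76, 87.17], [-180, 180]. Speed limits (degrees/s): [127.2, 127.2, 147.25, 180, 180, 180].

INTERFACE

Orientations are given as [roll, pitch, yaw] about the fixed x, y, z axes, in that order (R = Rz(yaw) Ry(pitch) Rx(roll)).
In Python, from workcell import * gives the robot as it stands.
- The arm moves only by the tool servo_tool, never from a script. Its argument "rows" is a list of rows, each an object with "offset": the shift along the tool's x, y, z as a fraction of full scale, a list of three; "yaw": the turn about the tool's z as a fraction of full scale; "claw": the closure, from 0 (fully open) to 1 (shut). A call has 1 to 12 rows; each row is the pose to reach, as a shift and turn from the pose commanded when the call began, along the tool's axes at that moment, turning the shorter way round; what a row does not reach only later rows make up. Full scale, the value 1, is 0.1 m for a shift and pi rad for a turn. A row lasts 1/8 s, in which the tool goes at most 62.5 mm and 10.7 degrees, less where a joint would pass 70% of its speed; a pose out of reach is approached as far as the arm can. A call with a number of a shift or a turn outside -1 to 1 is refused whole. A call with a gripper value outside its range is refused whole. The fingers move at their own pace and stop on an object; "squeeze" is the grip in N (left out, the last holds). Time passes only in rows, so rows that repeat a pose let the fingers close. It gives the time, the measured TCP pose, the force, the opening and the grip force at its end, in the units of the state.
- get_obs(): the state, without advancing time (a new reading comes with each control period).
- camera(name): name is "scene" or "top"; returns (picture, depth): 480x640x3 uint8, red, green, blue; 480x640 float32, m along the optical axis (not along the pixel's ray), 0 where there is no reading.
- camera_info(name): a dict with "fx", "fy", "cx", "cy" (pixels), "dist" ([k1, k2, p1, p2, k3] as OpenCV has them; the pictures are not rectified), "cam_to_world" (4x4, takes a point from camera to world coordinates). Camera axes: x right, y up, looking along -z (the intrinsics and any distortion apply to the point x, -y, -z); pixel columns grow to the right and rows downward; lengths in m; the calibration is good to about 2 mm. A picture is of the moment at which its call begins. camera_info takes no time and is no camera call.
- job_done(): hands the job in; it is judged then, once.
The state is a dict: "time": time; "q": joint angles; "qd": joint speeds; "joint_efforts": joint torques, N m; "ee_pos": TCP position; "tcp_rot": TCP orientation; "wrist_force": force on the tool from outside, world axes, zero at the start; "torque": the same for the moment, N m; "opening": finger opening in m; "grasp_force": force on a finger pad.
Only numpy, scipy, OpenCV 4.12 (cv2) and the standard library are available. Lean on these libraries where they do the work, as an engineer would, in place of code of your own. Each camera call takes 0.05 s, during which the arm holds its last target. There are 200 camera calls.

TASK

Put every small rectangular steel bur case from the counter into the slide carrier while it stands at the loading end (robot's left), lying flat side by side, then push the carrier to the right until it clicks into the dryer station in front of the white blower. With it there, press the round key, then the square key, then the long bar key fully down, one at a time and never while the carrier is anywhere else. Then push the loaded carrier on until it clicks into the last station, leave it there, and move all the cases over into the grey packing tray at the right, again lying flat side by side; leave the jar and the bottle alone.

Things in the scene. Friction and masses are not known exactly. Their poses are not given: they have to be found in the camera images.
- carrier (a joint): carrier travel along its rail in m: 0 at the loading end (rail +y), growing towards rail -y; stops at 0 and 0.36. A spring ball clicks into detents at 0.180 (dryer) and 0.330 (packing), pulling in from up to 6 mm; pushing takes about 2 N, into or out of a detent about 6 N. Pushed at 40 mm/s or less it stays in the detent. Starts empty, between 0.005 and 0.08
- carrier_in (a point): centre of the inner floor of the carrier: a perforated stainless tray, outside 120 x 168 mm along x and y, walls 4 mm, rim 10 mm above the inner floor, inner floor 34 mm above the counter. Axes parallel to the rail's: x across the rail (away from the robot), y along it (to the robot's left), z up
- carrier_tab (a point): on the outer (+y) face of the upright steel push tab at the carrier's +y end: 50 mm wide along x, 8 mm thick, top edge 80 mm above the counter; this point 65 mm above it and 92 mm to +y of the tray centre. Push it towards -y to advance the carrier; pushing the plain end wall (84 mm to -y of the tray centre, top 44 mm above the counter) sends it back
- dryer_station (a point): where carrier_in lies in the dryer detent: the middle station, in front of the white blower box (100 x 140 mm, 75 mm high, two black air slots) beyond the rail. A dark index post (58 mm high) just beyond the rail marks it: the black mark on the tray's far wall then faces the post. Axes are the rail's: an aluminium bar 60 x 580 x 26 mm, fixed, its y roughly the world's
- pack_station (a point): where carrier_in lies in the packing detent: the last station, 150 mm to the rail's -y of the dryer station, marked by the second dark index post beyond the rail
- basket_in (a point): centre of the inner floor of the packing tray: a fixed grey plastic open tray on the counter at the robot's right, beyond the rail's right end; outside 120 x 168 mm along its x and y, walls 4 mm, rim 14 mm and inner floor 4 mm above the counter
- panel: white key panel 75 x 185 x 16 mm, fixed on the counter on the robot's right, origin under its centre; its three black keys stand in a row along its y at -55, 0 and +55 mm, in any order
- key_round (a joint): how far the round key (28 mm across) is pressed, 0 to 0.006 m, spring return, fully down takes about 5 N; it counts as pressed beyond 0.004 m for 0.1 s
- key_round_top (a point): centre of the top face of the round key (28 mm across), black plastic in a grey rim, 38 mm above the counter; press straight down
- key_square (a joint): how far the square key (26 x 26 mm) is pressed, 0 to 0.006 m, spring return, fully down takes about 5 N; it counts as pressed beyond 0.004 m for 0.1 s
- key_square_top (a point): centre of the top face of the square key (26 x 26 mm), black plastic in a grey rim, 38 mm above the counter; press straight down
- key_bar (a joint): how far the long bar key (50 mm along the panel's x by 16 mm) is pressed, 0 to 0.006 m, spring return, fully down takes about 5 N; it counts as pressed beyond 0.004 m for 0.1 s
- key_bar_top (a point): centre of the top face of the long bar key (50 mm along the panel's x by 16 mm), black plastic in a grey rim, 38 mm above the counter; press straight down
- case1_center (a point): centre of bur case 1: a closed stainless case, a box 26 x 44 x 22 mm along its x, y, z, 56 to 98 g; it starts lying on the counter 22 mm high, and any side may be up; the axes are the case's own. Absent in some starts (two to four are there)
- case1: bur case 1 itself; origin in the middle of its 26 x 44 mm underside (11 mm under its centre)
- case2_center (a point): centre of bur case 2: a closed stainless case, a box 26 x 44 x 22 mm along its x, y, z, 56 to 98 g; it starts lying on the counter 22 mm high, and any side may be up; the axes are the case's own. Absent in some starts (two to four are there)
- case2: bur case 2 itself; origin in the middle of its 26 x 44 mm underside (11 mm under its centre)
- case3_center (a point): centre of bur case 3: a closed stainless case, a box 26 x 44 x 22 mm along its x, y, z, 56 to 98 g; it starts lying on the counter 22 mm high, and any side may be up; the axes are the case's own. Absent in some starts (two to four are there)
- case3: bur case 3 itself; origin in the middle of its 26 x 44 mm underside (11 mm under its centre)
- case4_center (a point): centre of bur case 4: a closed stainless case, a box 26 x 44 x 22 mm along its x, y, z, 56 to 98 g; it starts lying on the counter 22 mm high, and any side may be up; the axes are the case's own. Absent in some starts (two to four are there)
- case4: bur case 4 itself; origin in the middle of its 26 x 44 mm underside (11 mm under its centre)
- jar: bystander: small round glass jar with steel lid, 48 mm across, 45 mm high, origin under its centre; not to be moved
- bottle: bystander: clear rinse bottle, 64 mm across, 150 mm high, origin under its centre; not to be moved
Mind the look-alikes: they are no part of the job. What is shaped like the case3 but brown is not meant.

How it is judged (in metres and radians):
On the way, in this order (a step that is already met when the one before it is completed fails the run):
1. every case lies flat in the carrier, let go, the carrier still at the loading end (travel under 0.13) (x of case1_center in the frame of carrier_in between -0.048 and 0.048 m and y of case1_center in the frame of carrier_in between -0.073 and 0.073 m and z of case1_center in the frame of carrier_in between 0.004 and 0.018 m and contact force between the fingers and case1 below 0.1 N and linear speed of each of case1, case2, case3, case4 below 0.03 m/s and x of case2_center in the frame of carrier_in between -0.048 and 0.048 m and y of case2_center in the frame of carrier_in between -0.073 and 0.073 m and z of case2_center in the frame of carrier_in between 0.004 and 0.018 m and contact force between the fingers and case2 below 0.1 N and x of case3_center in the frame of carrier_in between -0.048 and 0.048 m and y of case3_center in the frame of carrier_in between -0.073 and 0.073 m and z of case3_center in the frame of carrier_in between 0.004 and 0.018 m and contact force between the fingers and case3 below 0.1 N and x of case4_center in the frame of carrier_in between -0.048 and 0.048 m and y of case4_center in the frame of carrier_in between -0.073 and 0.073 m and z of case4_center in the frame of carrier_in between 0.004 and 0.018 m and contact force between the fingers and case4 below 0.1 N and value of joint carrier below 0.13 m), for 0.2 s.
2. the loaded carrier stands still in the dryer detent (travel 0.180 within 6 mm) (x of case1_center in the frame of carrier_in between -0.048 and 0.048 m and y of case1_center in the frame of carrier_in between -0.073 and 0.073 m and z of case1_center in the frame of carrier_in between 0.004 and 0.018 m and x of case2_center in the frame of carrier_in between -0.048 and 0.048 m and y of case2_center in the frame of carrier_in between -0.073 and 0.073 m and z of case2_center in the frame of carrier_in between 0.004 and 0.018 m and x of case3_center in the frame of carrier_in between -0.048 and 0.048 m and y of case3_center in the frame of carrier_in between -0.073 and 0.073 m and z of case3_center in the frame of carrier_in between 0.004 and 0.018 m and x of case4_center in the frame of carrier_in between -0.048 and 0.048 m and y of case4_center in the frame of carrier_in between -0.073 and 0.073 m and z of case4_center in the frame of carrier_in between 0.004 and 0.018 m and value of joint carrier between 0.174 and 0.186 m and velocity of joint carrier between -0.01 and 0.01 m/s), for 0.3 s.
3. the round key alone is pressed beyond 4 mm, the carrier at the dryer (value of joint key_round above 0.004 m and value of joint each of key_square, key_bar below 0.002 m and value of joint carrier between 0.174 and 0.186 m), for 0.1 s.
4. then the square key alone (value of joint key_square above 0.004 m and value of joint each of key_round, key_bar below 0.002 m and value of joint carrier between 0.174 and 0.186 m), for 0.1 s.
5. then the long bar key alone (value of joint key_bar above 0.004 m and value of joint each of key_round, key_square below 0.002 m and value of joint carrier between 0.174 and 0.186 m), for 0.1 s.
6. the loaded carrier stands still in the packing detent (travel 0.330 within 6 mm) (x of case1_center in the frame of carrier_in between -0.048 and 0.048 m and y of case1_center in the frame of carrier_in between -0.073 and 0.073 m and z of case1_center in the frame of carrier_in between 0.004 and 0.018 m and x of case2_center in the frame of carrier_in between -0.048 and 0.048 m and y of case2_center in the frame of carrier_in between -0.073 and 0.073 m and z of case2_center in the frame of carrier_in between 0.004 and 0.018 m and x of case3_center in the frame of carrier_in between -0.048 and 0.048 m and y of case3_center in the frame of carrier_in between -0.073 and 0.073 m and z of case3_center in the frame of carrier_in between 0.004 and 0.018 m and x of case4_center in the frame of carrier_in between -0.048 and 0.048 m and y of case4_center in the frame of carrier_in between -0.073 and 0.073 m and z of case4_center in the frame of carrier_in between 0.004 and 0.018 m and value of joint carrier between 0.324 and 0.336 m and velocity of joint carrier between -0.01 and 0.01 m/s), for 0.3 s.
At the end, for the whole second after the job is handed in: the carrier stands still in the packing detent (travel 0.330 within 6 mm), every case lies flat in the packing tray (centre within 48 mm of the packing tray centre along x and 73 mm along y, 4 to 18 mm above the tray floor), let go and at rest, and no key is down (x of case1_center in the frame of basket_in between -0.048 and 0.048 m and y of case1_center in the frame of basket_in between -0.073 and 0.073 m and z of case1_center in the frame of basket_in between 0.004 and 0.018 m and contact force between the fingers and case1 below 0.1 N and linear speed of each of case1, case2, case3, case4 below 0.03 m/s and x of case2_center in the frame of basket_in between -0.048 and 0.048 m and y of case2_center in the frame of basket_in between -0.073 and 0.073 m and z of case2_center in the frame of basket_in between 0.004 and 0.018 m and contact force between the fingers and case2 below 0.1 N and x of case3_center in the frame of basket_in between -0.048 and 0.048 m and y of case3_center in the frame of basket_in between -0.073 and 0.073 m and z of case3_center in the frame of basket_in between 0.004 and 0.018 m and contact force between the fingers and case3 below 0.1 N and x of case4_center in the frame of basket_in between -0.048 and 0.048 m and y of case4_center in the frame of basket_in between -0.073 and 0.073 m and z of case4_center in the frame of basket_in between 0.004 and 0.018 m and contact force between the fingers and case4 below 0.1 N and value of joint carrier between 0.324 and 0.336 m and velocity of joint carrier between -0.01 and 0.01 m/s and value of joint each of key_round, key_square, key_bar below 0.002 m); the robot touches nothing.
It fails at once if a key is pressed (beyond 3 mm) while the carrier is not in the dryer detent (travel more than 10 mm off 0.180) (value of joint any of key_round, key_square, key_bar above 0.003 m and not (value of joint carrier between 0.17 and 0.19 m)).
It fails at once if the jar or the bottle is moved more than 30 mm (distance of any of jar, bottle from where it was at the start of the episode above 0.03 m).
Of case1, case2, case3, case4 only 2 to 4 are there at a start; the rules pass over those that are not, and their reading is None.
At some moment in a run one of case1, case2, case3, case4 may be knocked a few centimetres aside while the robot is not near it.
Once in a run the grip may slacken for a moment while it holds something.
It also fails if it takes over 210 s, if anything falls off the work surface, if the arm or the gripper's body presses on something with over 40 N, if the wrist force passes 120 N, or if a joint passes its speed limit or range.

## Working session

There is one attempt and no reset: what is moved stays moved. The work goes in short steps, Python scripts to look and compute and a tool call to move; the robot and the scene stay as the last step left them, time stands still between calls to the robot, and variables do not carry over. Pictures are saved under pics/ and viewed, at most 17 in all, crops included, and the job is handed in when it is done.

Besides the shell and the picture viewer there is one more tool, called as name(argument=value, ...), one argument or row to a line, values as JSON. servo_tool: Moves the arm, as the interface text tells. Its arguments: {"type":"object","properties":{"rows":{"type":"array"},"squeeze":{"type":"number"}},"required":["rows"]}

```bash
mkdir -p pics; ls; python3 - <<'E'
from workcell import *
import cv2,numpy as np
o=get_obs();print(o)
for n in("scene","top"):
    p,d=camera(n);cv2.imwrite(f"pics/{n}0.png",p[:,:,::-1]);np.save(f"{n}0.npy",d)
    i=camera_info(n);print(n,i)
E
```

```text
pics
{'time': 0.0, 'q': array([-7.11615377e+01,  5.01069576e+00,  1.00342353e+01,  9.50998721e+01,
        6.17638449e-04,  9.00000949e+01]), 'qd': array([-0.0523843 , -0.07938164, -0.09993052, -0.01923113,  0.03214418,
        0.03651968]), 'joint_efforts': array([ 3.84187020e-03, -5.20381737e+01,  4.64807153e+01,  1.62277330e-02,
        1.32387167e-04, -1.52775021e-05]), 'ee_pos': array([ 0.17753233, -0.52034373,  0.25258497]), 'tcp_rot': array([-1.79923667e+02, -6.17511532e-04,  1.88383667e+01]), 'wrist_force': array([-0.09584711,  0.26150595, -0.05880068]), 'torque': array([ 0.03199913,  0.02893917, -0.00251578]), 'grasp_force': 0.0, 'opening': 0.08539166054740371}
scene {'fx': 520.2241466524182, 'fy': 520.2241466524182, 'cx': 324.58544174671454, 'cy': 244.4989209871962, 'dist': array([0.04054987, 0.        , 0.        , 0.        , 0.        ]), 'cam_to_world': array([[ 0.62310156, -0.52055095,  0.58375608,  1.21848448],
       [ 0.78212187,  0.40948164, -0.46969155, -0.5905691 ],
       [ 0.00546098,  0.74923394,  0.66228293,  0.95790946],
       [ 0.        ,  0.        ,  0.        ,  1.        ]])}
top {'fx': 557.1386957876408, 'fy': 557.1386957876408, 'cx': 322.0684491451237, 'cy': 240.2802148924786, 'dist': array([-0.0429782,  0.       ,  0.       ,  0.       ,  0.       ]), 'cam_to_world': array([[-0.00604881,  0.99797666, -0.06329293,  0.40030948],
       [-0.99987861, -0.00512719,  0.01471349,  0.06362141],
       [ 0.0143592 ,  0.06337425,  0.99788653,  1.20649119],
       [ 0.        ,  0.        ,  0.        ,  1.        ]])}
```

View pics/scene0.png

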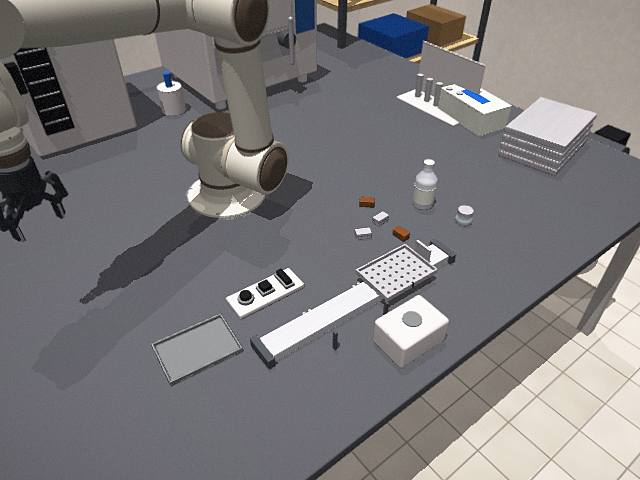

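View pics/top0.png

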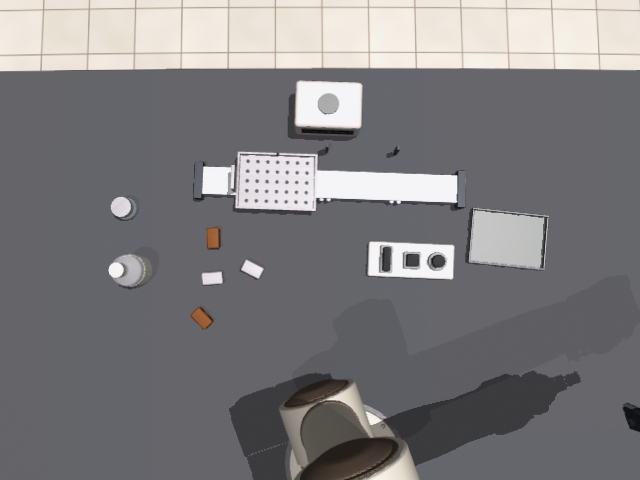

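The top view shows two silvery-white cases at about (212,278) and (252,269). Look-alikes are the brown boxes at (213,238) and (202,318), so I choose the two steel ones. The carrier is at (277,181), the blower at (328,105), the posts at (327,149) and (396,151). Keys: bar (386,259), square (412,260), round (437,261). The packing tray is at (508,239). The jar (122,207) and bottle (130,270) stay where they are. Next I measure these and check the choice in one crop.

```bash
cat > h.py <<'E'
from workcell import *
import cv2,numpy as np
def ray(n,uv,z):
    i=camera_info(n);K=np.array([[i['fx'],0,i['cx']],[0,i['fy'],i['cy']],[0,0,1]])
    uv=np.asarray(uv,float).reshape(-1,1,2);x=cv2.undistortPoints(uv,K,i['dist'])[:,0]
    d=np.c_[x[:,0],-x[:,1],-np.ones(len(x))]@i['cam_to_world'][:3,:3].T;o=i['cam_to_world'][:3,3]
    return (o+d*((z-o[2])/d[:,2])[:,None])[:,:2]
def rect(n,mask,z):
    """largest-contour rectangles of mask on plane z: centre, sizes, angle of long side from x"""
    out=[]
    for c in cv2.findContours(mask.astype(np.uint8),cv2.RETR_EXTERNAL,cv2.CHAIN_APPROX_NONE)[0]:
        if cv2.contourArea(c)<60: continue
        w=ray(n,c.reshape(-1,2),z)
        (cx,cy),(a,b),t=cv2.minAreaRect((w*1000).astype(np.float32))
        if a<b: a,b,t=b,a,t+90
        out.append((cv2.boundingRect(c),np.round([cx,cy,a,b],1),round((t+90)%180-90,1)))
    return out
def box(p,m,b):
    k=np.zeros(m.shape,bool);x0,y0,x1,y1=b;k[y0:y1,x0:x1]=m[y0:y1,x0:x1];return k
E
python3 - <<'E'
from h import *
p=cv2.imread('pics/top0.png');m=p.min(2);h=cv2.cvtColor(p,cv2.COLOR_BGR2HSV)
br=(m>125)
print('cases',rect('top',box(p,br,(180,220,275,330)),.022))
print('panel',rect('top',box(p,br,(355,230,465,290)),.016))
print('rail',rect('top',box(p,m>150,(320,150,462,215)),.026))
print('tray',rect('top',box(p,m>105,(225,140,322,215)),.044))
print('basket',rect('top',box(p,(m>90),(465,200,555,275)),.009))
for n,c in(('bar',(386,259)),('sq',(412,260)),('rnd',(437,261))):
    print(n,ray('top',c,.038), rect('top',box(p,m<35,(c[0]-12,c[1]-18,c[0]+12,c[1]+18)),.038))
s=np.hstack([cv2.resize(p[140:330,170:330],None,fx=3,fy=3,interpolation=2)[:, :480], cv2.resize(p[190:290,360:470],None,fx=2.9,fy=5.7,interpolation=2)[:570,:319]])
cv2.imwrite('pics/crop.png',s)
E
```

```text
cases [((202, 271, 21, 14), array([397.3, 280.2,  42.8,  26.2]), -86.2), ((241, 259, 23, 20), array([415.8, 195.4,  42.9,  25.5]), 63.2)]
panel [((368, 241, 87, 39), array([ 433.2, -144.1,  185.7,   75.5]), 87.1)]
rail [((320, 170, 137, 34), array([587.8, -95.8, 294. ,  65.5]), 87.7)]
tray [((225, 151, 97, 60), array([601.4, 149. , 204.3, 123.4]), 88.1)]
basket [((465, 200, 90, 75), array([ 482. , -362.9,  199.9,  162.1]), 89.6)]
bar [[ 0.4343048  -0.08776712]] []
sq [[ 0.43187016 -0.14262354]] []
rnd [[ 0.42943492 -0.19552809]] []
```

View pics/crop.png

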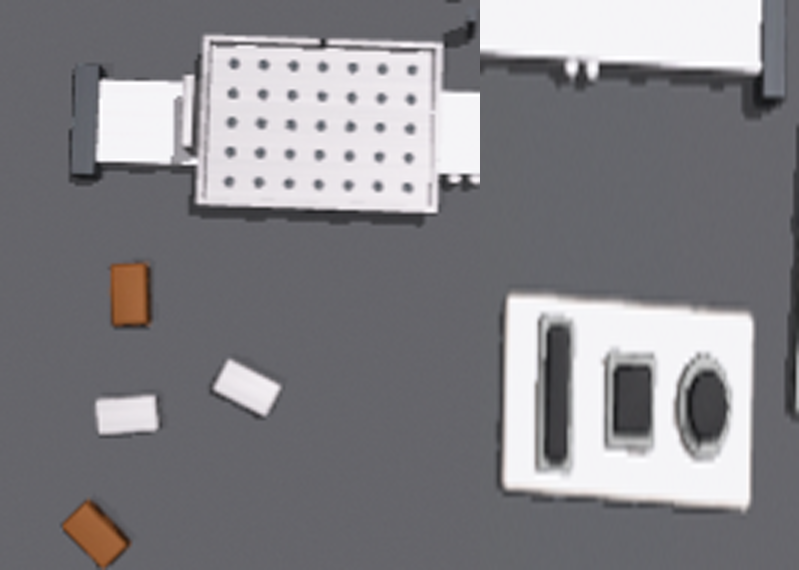

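The crop confirms two plain steel boxes at crop (127,414) and (247,388), with brown decoys at (130,294) and (95,535). The keys run bar, square, round from left to right. Next I work out the tray and basket corners.

```bash
python3 - <<'E'
from h import *
import workcell
print([ (k,getattr(workcell,k)) for k in dir(workcell) if 'tip' in k.lower() or 'ext' in k.lower()], get_obs().keys())
p=cv2.imread('pics/top0.png');m=p.min(2)
t=ray('top',np.array([[204,37],[441,45],[437,212],[196,203]])/3+[170,140],.044);print(t.round(4),t.mean(0),ray('top',[322/3+170,43/3+140],.044))
b=m[195:280,462:555].astype(int);print(p[240,460:560:4].min(1),p[200:280:3,508].min(1))
for th in(60,75,90,110): print(th,[r for r in rect('top',box(p,(m>th),(466,200,556,275)),.009)])
pts=ray('top',[[327,152],[396,153],[198,181],[461,189],[235,181]],.03);print(pts)
cv2.imwrite('pics/crop2.png',np.hstack([cv2.resize(p[195:280,460:560],None,fx=4,fy=4,interpolation=2),cv2.resize(p[135:220,310:410],None,fx=4,fy=4,interpolation=2)]))
E
```

```text
[('tip_extent', 0.022)] dict_keys(['time', 'q', 'qd', 'joint_efforts', 'ee_pos', 'tcp_rot', 'wrist_force', 'torque', 'grasp_force', 'opening'])
[[0.6611 0.2229]
 [0.6547 0.0561]
 [0.5364 0.0595]
 [0.5435 0.2279]] [0.59889982 0.14161977] [[0.65640703 0.13986794]]
[103 102  52 197 198 197 197 197 195 195 195 194 194 194 193 192 191 191
 188 190 188  45 102 102 101] [102 102 102 102 154 194 194 195 194 194 194 194 194 195 193 193 194 194
 194 194 192 193 111 102 103 102 102]
60 [((466, 200, 90, 75), array([ 481.9, -365.2,  200. ,  162.1]), 89.6)]
75 [((466, 200, 90, 75), array([ 481.9, -365.2,  200. ,  162.1]), 89.6)]
90 [((466, 200, 90, 75), array([ 481.9, -365.2,  200. ,  162.1]), 89.6)]
110 [((469, 207, 80, 63), array([ 478.9, -359.8,  168.1,  121.4]), 83.6)]
[[ 0.66419732  0.03457334]
 [ 0.66174775 -0.11349379]
 [ 0.60276596  0.30971314]
 [ 0.58350892 -0.2521352 ]
 [ 0.60234384  0.23089652]]
```

View pics/crop2.png

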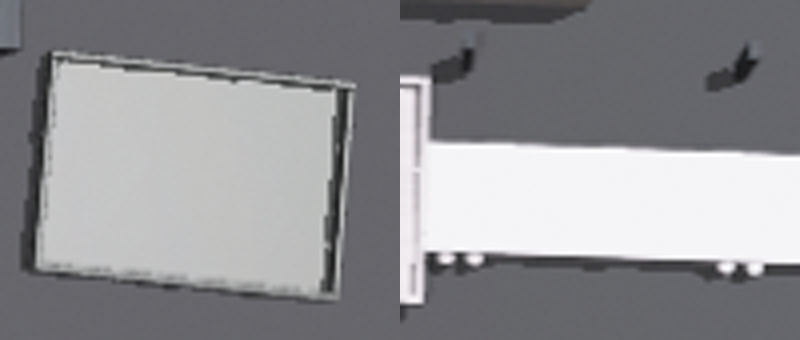

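servo_tool(
  rows=[
    {"offset": [0,0,0],"yaw": -0.395,"claw": 0},
    {"offset": [0,0,0],"yaw": -0.395,"claw": 0},
    {"offset": [0,0,0],"yaw": -0.395,"claw": 0},
    {"offset": [0,0,0],"yaw": -0.395,"claw": 0},
    {"offset": [0,0,0],"yaw": -0.395,"claw": 0},
    {"offset": [0,0,0],"yaw": -0.395,"claw": 0},
    {"offset": [0,0,0],"yaw": -0.395,"claw": 0},
    {"offset": [0,0,0],"yaw": -0.395,"claw": 0},
  ],
  squeeze=40,
)

```text
time: 1.1
ee_pos: [0.1776, -0.5204, 0.2529]
tcp_rot: [-180.0, -0.0, 89.9]
wrist_force: [0.1, 0.2, 0.7]
opening: 0.0858
grasp_force: 0.0
```

The packing tray floor lies between crop corners (55,60) and (340,295), giving a centre of (0.479,-0.360) and yaw of about -6.4°. The posts are near full-image (327,149) and (396,151). I start moving to the cases.

servo_tool(
  rows=[
    {"offset": [1,0.3,0],"yaw": 0,"claw": 0.4},
    {"offset": [1,0.3,0],"yaw": 0,"claw": 0.4},
    {"offset": [1,0.3,0],"yaw": 0,"claw": 0.4},
  ],
)

```text
time: 1.48
ee_pos: [0.2083, -0.4188, 0.2539]
tcp_rot: [180.0, 0.0, 89.9]
wrist_force: [-0.3, -0.5, -0.2]
opening: 0.0511
grasp_force: 0.0
```

servo_tool(
  rows=[
    {"offset": [1,0.3,0],"yaw": 0,"claw": 0.4},
    {"offset": [1,0.3,0],"yaw": 0,"claw": 0.4},
    {"offset": [1,0.3,0],"yaw": 0,"claw": 0.4},
  ],
)

```text
time: 1.85
ee_pos: [0.2383, -0.3195, 0.2537]
tcp_rot: [180.0, 0.0, 89.9]
wrist_force: [-0.0, 0.0, 0.9]
opening: 0.0511
grasp_force: 0.0
```

servo_tool(
  rows=[
    {"offset": [1,0.3,0],"yaw": 0,"claw": 0.4},
    {"offset": [1,0.3,0],"yaw": 0,"claw": 0.4},
    {"offset": [1,0.3,0],"yaw": 0,"claw": 0.4},
  ],
)

```text
time: 2.22
ee_pos: [0.2686, -0.2199, 0.2536]
tcp_rot: [180.0, 0.0, 90.0]
wrist_force: [1.4, -0.2, 0.2]
opening: 0.0512
grasp_force: 0.0
```

servo_tool(
  rows=[
    {"offset": [1,0.3,0],"yaw": 0,"claw": 0.4},
    {"offset": [1,0.3,0],"yaw": 0,"claw": 0.4},
    {"offset": [1,0.3,0],"yaw": 0,"claw": 0.4},
  ],
)

```text
time: 2.6
ee_pos: [0.2989, -0.12, 0.2533]
tcp_rot: [180.0, 0.0, 90.1]
wrist_force: [0.5, -0.2, -0.4]
opening: 0.0513
grasp_force: 0.0
```

servo_tool(
  rows=[
    {"offset": [1,0.3,0],"yaw": 0,"claw": 0.4},
    {"offset": [1,0.3,0],"yaw": 0,"claw": 0.4},
    {"offset": [1,0.3,0],"yaw": 0,"claw": 0.4},
  ],
)

```text
time: 2.98
ee_pos: [0.3292, -0.0202, 0.253]
tcp_rot: [-180.0, 0.0, 90.1]
wrist_force: [-0.6, -0.1, -0.5]
opening: 0.0515
grasp_force: 0.0
```

servo_tool(
  rows=[
    {"offset": [0.6,0.3,0],"yaw": 0,"claw": 0.4},
    {"offset": [0.6,0.3,0],"yaw": 0,"claw": 0.4},
    {"offset": [0.6,0.3,0],"yaw": 0,"claw": 0.4},
  ],
)

```text
time: 3.35
ee_pos: [0.3585, 0.0381, 0.253]
tcp_rot: [-179.9, 0.0, 89.9]
wrist_force: [0.1, -0.9, -0.3]
opening: 0.051
grasp_force: 0.0
```

```bash
cat > c.py <<'E'
from h import *
import sys
n=sys.argv[1];p,d=camera('top');p=p[:,:,::-1].copy();cv2.imwrite(f'pics/{n}.png',p);m=p.min(2)
print(get_obs()['ee_pos'],'cases',rect('top',box(p,m>125,(180,222,275,330)),.022))
E
python3 c.py t1
```

```text
[0.35829314 0.03780956 0.25317629] cases [((202, 272, 21, 13), array([396.9, 280.3,  42.9,  25. ]), -85.5), ((241, 260, 23, 19), array([416. , 195.3,  43.4,  25.1]), 61.5)]
```

servo_tool(
  rows=[
    {"offset": [1,0.3,0.8],"yaw": 0,"claw": 0.4},
    {"offset": [1,0.3,0.8],"yaw": 0,"claw": 0.4},
    {"offset": [1,0.3,0.8],"yaw": 0,"claw": 0.4},
    {"offset": [1,0.3,0.8],"yaw": 0,"claw": 0.4},
  ],
)

```text
time: 3.9
ee_pos: [0.3884, 0.138, 0.1736]
tcp_rot: [-180.0, 0.0, 89.9]
wrist_force: [-0.1, -0.2, 0.9]
opening: 0.051
grasp_force: 0.0
```

servo_tool(
  rows=[
    {"offset": [0.57,0.28,0.8],"yaw": 0.153,"claw": 0.4},
    {"offset": [0.57,0.28,0.8],"yaw": 0.153,"claw": 0.4},
    {"offset": [0.57,0.28,0.8],"yaw": 0.153,"claw": 0.4},
    {"offset": [0.57,0.28,0.8],"yaw": 0.153,"claw": 0.4},
    {"offset": [0.57,0.28,0.8],"yaw": 0.153,"claw": 0.4},
  ],
)

```text
time: 4.53
ee_pos: [0.4171, 0.1954, 0.0947]
tcp_rot: [179.9, -0.1, 62.4]
wrist_force: [0.7, 0.6, 0.7]
opening: 0.0511
grasp_force: 0.0
```

servo_tool(
  rows=[
    {"offset": [0,0,0.4],"yaw": 0,"claw": 0.4},
    {"offset": [0,0,0.6],"yaw": 0,"claw": 0.4},
    {"offset": [0,0,0.71],"yaw": 0,"claw": 0.4},
    {"offset": [0,0,0.71],"yaw": 0,"claw": 0.4},
    {"offset": [0,0,0.71],"yaw": 0,"claw": 1},
    {"offset": [0,0,0.71],"yaw": 0,"claw": 1},
    {"offset": [0,0,0.71],"yaw": 0,"claw": 1},
    {"offset": [0,0,0.71],"yaw": 0,"claw": 1},
    {"offset": [0,0,0.71],"yaw": 0,"claw": 1},
    {"offset": [0,0,0.71],"yaw": 0,"claw": 1},
  ],
)

```text
time: 5.78
ee_pos: [0.4171, 0.1965, 0.0235]
tcp_rot: [179.9, -0.1, 62.4]
wrist_force: [0.9, -0.6, 6.5]
opening: 0.0253
grasp_force: 40.8
```

servo_tool(
  rows=[
    {"offset": [0,0,-0.3],"yaw": 0,"claw": 1},
    {"offset": [0,0,-0.6],"yaw": 0,"claw": 1},
    {"offset": [0,0,-0.9],"yaw": 0,"claw": 1},
    {"offset": [0,0,-0.9],"yaw": 0,"claw": 1},
  ],
)

```text
time: 6.28
ee_pos: [0.4175, 0.1968, 0.1148]
tcp_rot: [179.9, -0.2, 62.4]
wrist_force: [0.8, 0.6, -0.6]
opening: 0.0252
grasp_force: 39.9
```

servo_tool(
  rows=[
    {"offset": [0.02,0.5,0],"yaw": 0,"claw": 1},
    {"offset": [0.02,1,0],"yaw": 0,"claw": 1},
    {"offset": [0.02,1,0],"yaw": 0,"claw": 1},
  ],
)

```text
time: 6.65
ee_pos: [0.5075, 0.1502, 0.1107]
tcp_rot: [-180.0, 0.1, 62.3]
wrist_force: [-0.8, 0.4, -0.6]
opening: 0.0254
grasp_force: 40.0
```

servo_tool(
  rows=[
    {"offset": [0.02,0.5,0],"yaw": -0.142,"claw": 1},
    {"offset": [0.02,1,0],"yaw": -0.142,"claw": 1},
    {"offset": [0.02,1,0],"yaw": -0.142,"claw": 1},
    {"offset": [0.02,1,0],"yaw": -0.142,"claw": 1},
  ],
)

```text
time: 7.15
ee_pos: [0.5948, 0.1072, 0.1112]
tcp_rot: [-179.9, 0.0, 87.9]
wrist_force: [1.0, 1.1, -1.1]
opening: 0.0255
grasp_force: 40.1
```

```bash
python3 c.py t2
```

```text
[0.5946673  0.10740993 0.11161722] cases [((202, 272, 19, 13), array([396.6, 282.3,  39.1,  24.7]), -84.6), ((258, 222, 17, 108), array([401.8, 165.6, 226.8,  34.1]), -0.0)]
```

servo_tool(
  rows=[
    {"offset": [0,0,0.2],"yaw": 0,"claw": 1},
    {"offset": [0,0,0.35],"yaw": 0,"claw": 1},
    {"offset": [0,0,0.45],"yaw": 0,"claw": 1},
    {"offset": [0,0,0.52],"yaw": 0,"claw": 1},
    {"offset": [0,0,0.52],"yaw": 0,"claw": 1},
    {"offset": [0,0,0.52],"yaw": 0,"claw": 0.4},
    {"offset": [0,0,0.52],"yaw": 0,"claw": 0.4},
    {"offset": [0,0,0.52],"yaw": 0,"claw": 0.4},
  ],
)

```text
time: 8.2
ee_pos: [0.5957, 0.1071, 0.0607]
tcp_rot: [180.0, -0.0, 88.0]
wrist_force: [0.0, -0.2, -0.4]
opening: 0.0512
grasp_force: 0.0
```

servo_tool(
  rows=[
    {"offset": [0,0,-0.4],"yaw": 0,"claw": 0.4},
    {"offset": [0,0,-0.8],"yaw": 0,"claw": 0.4},
    {"offset": [0,0,-0.8],"yaw": 0,"claw": 0.4},
  ],
)

```text
time: 8.57
ee_pos: [0.5971, 0.1074, 0.1442]
tcp_rot: [179.7, -0.1, 88.0]
wrist_force: [-1.1, -0.1, 0.2]
opening: 0.051
grasp_force: 0.0
```

servo_tool(
  rows=[
    {"offset": [0.83,-1,0],"yaw": -0.033,"claw": 0.4},
    {"offset": [0.83,-1,0],"yaw": -0.033,"claw": 0.4},
    {"offset": [0.83,-1,0],"yaw": -0.033,"claw": 0.4},
  ],
)

```text
time: 8.95
ee_pos: [0.496, 0.1954, 0.1398]
tcp_rot: [-179.9, -0.0, 94.1]
wrist_force: [0.7, -0.2, 0.8]
opening: 0.0513
grasp_force: 0.0
```

```bash
python3 c.py t3
```

```text
[0.49699507 0.19483148 0.1398859 ] cases [((180, 222, 95, 108), array([402.2, 248.8, 227.3, 200.5]), -0.1)]
```

View pics/t3.png

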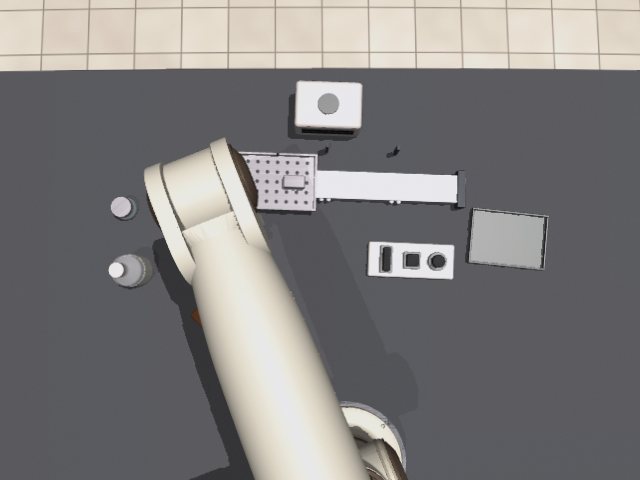

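The top view shows the first case in the carrier at (294,182); the arm hides the second. I check it in the scene view.

```bash
python3 - <<'E'
from h import *
p,d=camera('scene');p=p[:,:,::-1].copy();m=p.min(2);q=cv2.imread('pics/scene0.png')
for a in (q,p): print([(r[0],r[1],r[2]) for r in rect('scene',box(a,a.min(2)>140,(340,205,396,250)),.022)])
cv2.imwrite('pics/s3.png',cv2.resize(p[170:330,290:490],None,fx=3,fy=3))
E
```

```text
[((355, 227, 17, 8), array([413.6, 193.9,  42.2,  26. ]), 62.8), ((373, 211, 16, 10), array([395. , 279. ,  43.4,  24.6]), -86.7)]
[]
```

View pics/s3.png

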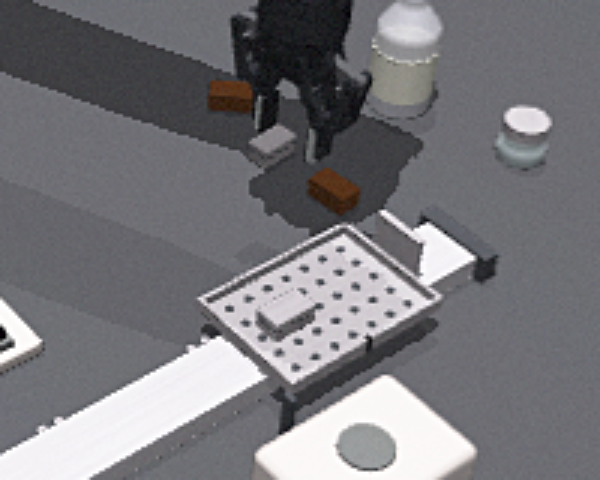

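The second case is still at crop (270,143), full image (380,217), so it has not moved. The brown box is clear of it, and I grasp.

servo_tool(
  rows=[
    {"offset": [0.46,-0.47,0.2],"yaw": 0,"claw": 0.4},
    {"offset": [0.92,-0.94,0.4],"yaw": 0,"claw": 0.4},
    {"offset": [0.92,-0.94,0.4],"yaw": 0,"claw": 0.4},
    {"offset": [0.92,-0.94,0.4],"yaw": 0,"claw": 0.4},
  ],
)

```text
time: 9.55
ee_pos: [0.399, 0.2788, 0.1001]
tcp_rot: [180.0, 0.0, 93.9]
wrist_force: [0.3, -0.7, 0.8]
opening: 0.0511
grasp_force: 0.0
```

servo_tool(
  rows=[
    {"offset": [0.01,-0.02,0.4],"yaw": 0,"claw": 0.4},
    {"offset": [0.01,-0.02,0.6],"yaw": 0,"claw": 0.4},
    {"offset": [0.01,-0.02,0.75],"yaw": 0,"claw": 0.4},
    {"offset": [0.01,-0.02,0.75],"yaw": 0,"claw": 0.4},
    {"offset": [0.01,-0.02,0.75],"yaw": 0,"claw": 1},
    {"offset": [0.01,-0.02,0.75],"yaw": 0,"claw": 1},
    {"offset": [0.01,-0.02,0.75],"yaw": 0,"claw": 1},
    {"offset": [0.01,-0.02,0.75],"yaw": 0,"claw": 1},
    {"offset": [0.01,-0.02,0.75],"yaw": 0,"claw": 1},
  ],
)

```text
time: 10.68
ee_pos: [0.3972, 0.2802, 0.0265]
tcp_rot: [179.9, -0.0, 93.9]
wrist_force: [1.5, -1.1, 6.0]
opening: 0.025
grasp_force: 40.8
```

servo_tool(
  rows=[
    {"offset": [0,0,-0.3],"yaw": 0,"claw": 1},
    {"offset": [0,0,-0.6],"yaw": 0,"claw": 1},
    {"offset": [0,0,-0.9],"yaw": 0,"claw": 1},
    {"offset": [0,0,-0.9],"yaw": 0,"claw": 1},
  ],
)

```text
time: 11.18
ee_pos: [0.3973, 0.2806, 0.1177]
tcp_rot: [179.8, -0.1, 93.9]
wrist_force: [0.8, 0.4, -0.2]
opening: 0.0251
grasp_force: 40.0
```

servo_tool(
  rows=[
    {"offset": [-0.3,0.5,0],"yaw": 0,"claw": 1},
    {"offset": [-0.59,0.98,0],"yaw": 0,"claw": 1},
    {"offset": [-0.59,0.98,0],"yaw": 0,"claw": 1},
  ],
)

```text
time: 11.55
ee_pos: [0.5, 0.2258, 0.1135]
tcp_rot: [-179.9, 0.1, 93.7]
wrist_force: [-0.0, -0.2, -2.1]
opening: 0.025
grasp_force: 40.1
```

servo_tool(
  rows=[
    {"offset": [-0.3,0.5,0],"yaw": 0.033,"claw": 1},
    {"offset": [-0.59,0.98,0],"yaw": 0.033,"claw": 1},
    {"offset": [-0.59,0.98,0],"yaw": 0.033,"claw": 1},
    {"offset": [-0.59,0.98,0],"yaw": 0.033,"claw": 1},
  ],
)

```text
time: 12.05
ee_pos: [0.5989, 0.1758, 0.1142]
tcp_rot: [-179.9, 0.0, 88.0]
wrist_force: [-0.9, 0.3, -1.8]
opening: 0.0252
grasp_force: 40.3
```

```bash
python3 - <<'E'
from h import *
p,d=camera('scene');cv2.imwrite('pics/s4.png',cv2.resize(p[170:330,290:490,::-1],None,fx=2,fy=2));print(get_obs()['ee_pos'],get_obs()['opening'])
E
```

```text
[0.59878264 0.17606601 0.11475239] 0.025072416984822692
```

View pics/s4.png

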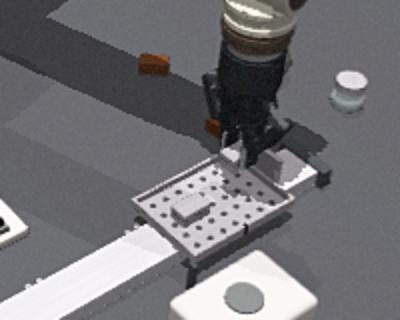

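The case is in the grip over the tray and the other case lies flat at crop (190,208). I lower it.

servo_tool(
  rows=[
    {"offset": [0,0,0.2],"yaw": 0,"claw": 1},
    {"offset": [0,0,0.35],"yaw": 0,"claw": 1},
    {"offset": [0,0,0.45],"yaw": 0,"claw": 1},
    {"offset": [0,0,0.52],"yaw": 0,"claw": 1},
    {"offset": [0,0,0.52],"yaw": 0,"claw": 1},
    {"offset": [0,0,0.52],"yaw": 0,"claw": 0.4},
    {"offset": [0,0,0.52],"yaw": 0,"claw": 0.4},
    {"offset": [0,0,0.52],"yaw": 0,"claw": 0.4},
  ],
)

```text
time: 13.1
ee_pos: [0.6002, 0.1755, 0.0637]
tcp_rot: [180.0, -0.0, 88.0]
wrist_force: [0.1, 0.0, 0.5]
opening: 0.0511
grasp_force: 0.0
```

servo_tool(
  rows=[
    {"offset": [0,0,-0.4],"yaw": 0,"claw": 0.4},
    {"offset": [0,0,-0.8],"yaw": 0,"claw": 0.4},
    {"offset": [0,0,-0.8],"yaw": 0,"claw": 0.4},
  ],
)

```text
time: 13.48
ee_pos: [0.6015, 0.1759, 0.1473]
tcp_rot: [179.7, -0.1, 88.0]
wrist_force: [1.4, -0.7, -0.9]
opening: 0.0511
grasp_force: 0.0
```

servo_tool(
  rows=[
    {"offset": [0.8,0,0],"yaw": 0,"claw": 1},
    {"offset": [0.8,0,0],"yaw": 0,"claw": 1},
    {"offset": [0.8,0,0],"yaw": 0,"claw": 1},
    {"offset": [0.8,0,0],"yaw": 0,"claw": 1},
    {"offset": [0.8,0,0],"yaw": 0,"claw": 1},
    {"offset": [0.8,0,0],"yaw": 0,"claw": 1},
  ],
)

```text
time: 14.22
ee_pos: [0.603, 0.2546, 0.1434]
tcp_rot: [180.0, -0.0, 87.9]
wrist_force: [-0.6, -0.6, -0.1]
opening: -0.0001
grasp_force: 0.0
```

```bash
python3 - <<'E'
from h import *
p,d=camera('scene');cv2.imwrite('pics/s5.png',cv2.resize(p[170:330,290:490,::-1],None,fx=3,fy=3));print(get_obs()['ee_pos'],get_obs()['opening'])
p,d=camera('top');cv2.imwrite('pics/t5.png',p[:,:,::-1])
E
```

```text
[0.60293524 0.25477228 0.1434304 ] 6.072411615592279e-05
```

View pics/s5.png

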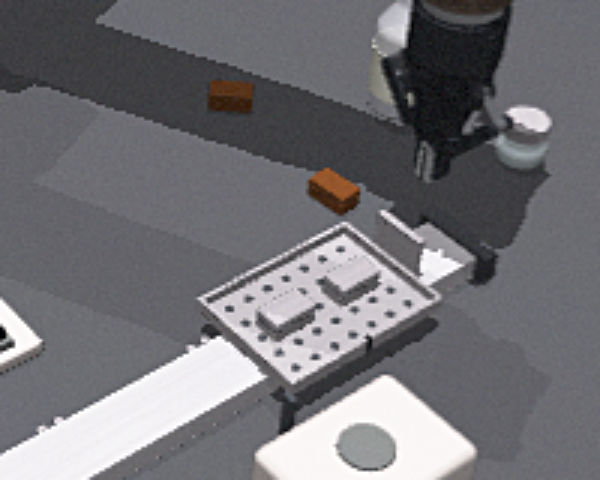

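Both cases lie flat in the carrier, at crop (285,310) and (350,278). I lower the closed fingers behind the tab and start pushing slowly.

servo_tool(
  rows=[
    {"offset": [0,0,0.4],"yaw": 0,"claw": 1},
    {"offset": [0,0,0.69],"yaw": 0,"claw": 1},
    {"offset": [0,0,0.69],"yaw": 0,"claw": 1},
    {"offset": [0,0,0.69],"yaw": 0,"claw": 1},
  ],
)

```text
time: 14.82
ee_pos: [0.6033, 0.2555, 0.0758]
tcp_rot: [179.9, -0.0, 88.0]
wrist_force: [0.1, 0.5, 0.9]
opening: -0.0003
grasp_force: 0.0
```

servo_tool(
  rows=[
    {"offset": [-0.03,0,0],"yaw": 0,"claw": 1},
    {"offset": [-0.06,0,0],"yaw": 0,"claw": 1},
    {"offset": [-0.09,0,0],"yaw": 0,"claw": 1},
    {"offset": [-0.12,0,0],"yaw": 0,"claw": 1},
    {"offset": [-0.16,0,0],"yaw": 0,"claw": 1},
    {"offset": [-0.2,0,0],"yaw": 0,"claw": 1},
    {"offset": [-0.24,0,0],"yaw": 0,"claw": 1},
    {"offset": [-0.28,0,0],"yaw": 0,"claw": 1},
    {"offset": [-0.32,0,0],"yaw": 0,"claw": 1},
    {"offset": [-0.36,0,0],"yaw": 0,"claw": 1},
    {"offset": [-0.38,0,0],"yaw": 0,"claw": 1},
    {"offset": [-0.4,0,0],"yaw": 0,"claw": 1},
  ],
)

```text
time: 16.32
ee_pos: [0.6013, 0.2153, 0.0743]
tcp_rot: [-180.0, -0.0, 88.0]
wrist_force: [0.2, 0.8, 0.4]
opening: -0.0002
grasp_force: 0.6
```

servo_tool(
  rows=[
    {"offset": [-0.03,0,0],"yaw": 0,"claw": 1},
    {"offset": [-0.07,0,0],"yaw": 0,"claw": 1},
    {"offset": [-0.11,0,0],"yaw": 0,"claw": 1},
    {"offset": [-0.15,0,0],"yaw": 0,"claw": 1},
    {"offset": [-0.19,0,0],"yaw": 0,"claw": 1},
    {"offset": [-0.23,0,0],"yaw": 0,"claw": 1},
    {"offset": [-0.27,0,0],"yaw": 0,"claw": 1},
    {"offset": [-0.31,0,0],"yaw": 0,"claw": 1},
    {"offset": [-0.35,0,0],"yaw": 0,"claw": 1},
    {"offset": [-0.39,0,0],"yaw": 0,"claw": 1},
    {"offset": [-0.4,0,0],"yaw": 0,"claw": 1},
    {"offset": [-0.4,0,0],"yaw": 0,"claw": 1},
  ],
)

```text
time: 17.82
ee_pos: [0.6001, 0.1752, 0.0743]
tcp_rot: [180.0, 0.0, 87.9]
wrist_force: [-0.3, -0.4, 0.4]
opening: -0.0005
grasp_force: 0.0
```

```bash
cat > k.py <<'E'
from h import *
import sys
# carrier: right (-y) rim edge and black mark from top view; right edge column at rows 165..200, subpixel by brightness step at the end wall is weak -> print crop
n=sys.argv[1];p,d=camera('top');p=p[:,:,::-1].copy();cv2.imwrite(f'pics/{n}.png',p)
print(get_obs()['ee_pos'],get_obs()['wrist_force'])
g=p.min(2).astype(int)
lo=(g[140:166]<70)
ys,xs=np.nonzero(lo);k=(xs>240)&(xs<430);print('dark px cols',np.unique(xs[k]))
# white-rail/tray brightness profile
print('row183',[(c,g[178:190,c].mean().astype(int)) for c in range(290,440,2)] if len(sys.argv)>2 else '')
cv2.imwrite(f'pics/{n}c.png',cv2.resize(p[135:215,200:420],None,fx=3.6,fy=3.6,interpolation=2))
E
python3 k.py k1
```

```text
[0.6001144  0.17529359 0.0743396 ] [ 0.20753661  0.46830211 -0.05975966]
dark px cols [274 275 276 303 304 305 306 307 308 309 310 311 317 318 319 320 321 322
 323 324 325 326 327 328 332 333 334 335 336 337 338 339 340 341 342 343
 344 345 346 347 387 388 389 390 391 392 393 394 395 396 397 398 399]
row183
```

View pics/k1c.png

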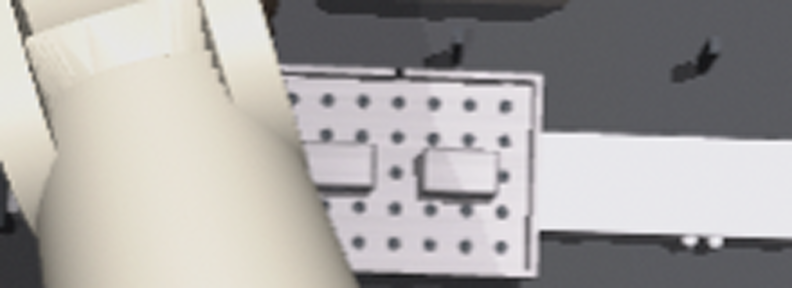

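The carrier followed the fingers. The black mark is at crop (400,72), about 35 mm short of the first post at (457,50), and both cases are in place. I push on 30 mm.

servo_tool(
  rows=[
    {"offset": [-0.03,0,0],"yaw": 0,"claw": 1},
    {"offset": [-0.06,0,0],"yaw": 0,"claw": 1},
    {"offset": [-0.09,0,0],"yaw": 0,"claw": 1},
    {"offset": [-0.12,0,0],"yaw": 0,"claw": 1},
    {"offset": [-0.15,0,0],"yaw": 0,"claw": 1},
    {"offset": [-0.18,0,0],"yaw": 0,"claw": 1},
    {"offset": [-0.21,0,0],"yaw": 0,"claw": 1},
    {"offset": [-0.23,0,0],"yaw": 0,"claw": 1},
    {"offset": [-0.25,0,0],"yaw": 0,"claw": 1},
    {"offset": [-0.27,0,0],"yaw": 0,"claw": 1},
    {"offset": [-0.28,0,0],"yaw": 0,"claw": 1},
    {"offset": [-0.28,0,0],"yaw": 0,"claw": 1},
  ],
)

```text
time: 19.38
ee_pos: [0.5989, 0.1472, 0.0743]
tcp_rot: [180.0, 0.0, 87.9]
wrist_force: [0.4, 0.7, 1.4]
opening: -0.0001
grasp_force: 0.4
```

servo_tool(
  rows=[
    {"offset": [-0.01,0,0],"yaw": 0,"claw": 1},
    {"offset": [-0.01,0,0],"yaw": 0,"claw": 1},
  ],
)

```text
time: 19.62
ee_pos: [0.5988, 0.1461, 0.0742]
tcp_rot: [-180.0, 0.0, 87.9]
wrist_force: [-0.2, 0.1, 0.6]
opening: -0.0
grasp_force: 0.1
```

servo_tool(
  rows=[
    {"offset": [-0.01,0,0],"yaw": 0,"claw": 1},
    {"offset": [-0.01,0,0],"yaw": 0,"claw": 1},
  ],
)

```text
time: 19.88
ee_pos: [0.5988, 0.1452, 0.0742]
tcp_rot: [-180.0, 0.0, 87.9]
wrist_force: [-0.3, 0.5, -0.2]
opening: -0.0
grasp_force: 0.0
```

```bash
cat > e.py <<'E'
from h import *
# sub-pixel column of the carrier's -y wall against the white rail / dark counter
def edge(p):
    g=p.min(2).astype(float)
    r=[]
    for row in range(160,168):   # counter just beyond the rail: tray rim (bright) -> counter(dark)
        s=np.convolve(g[row],[.25,.5,.25],'same')
        for c in range(470,300,-1):
            if s[c]>140: r.append(c+(s[c]-140)/(s[c]-s[c+1])); break
    return np.median(r) if r else None
if __name__=='__main__':
    import sys
    p,_=camera('top');p=p[:,:,::-1].copy();cv2.imwrite(f'pics/{sys.argv[1]}.png',p);o=get_obs()
    for f in ('t3','k1',sys.argv[1]):
        e=edge(cv2.imread(f'pics/{f}.png'));print(f,round(e,2),ray('top',[e,164],.044)[0].round(4))
    print(o['ee_pos'],o['wrist_force'])
E
python3 e.py k2
```

```text
t3 316.97 [0.6354 0.0563]
k1 350.42 [ 0.6352 -0.0144]
k2 364.61 [ 0.6352 -0.0444]
[0.59879947 0.14522671 0.07417003] [-0.10239272 -0.75276315 -0.05300849]
```

servo_tool(
  rows=[
    {"offset": [-0.01,0,0],"yaw": 0,"claw": 1},
    {"offset": [-0.02,0,0],"yaw": 0,"claw": 1},
    {"offset": [-0.02,0,0],"yaw": 0,"claw": 1},
  ],
)

```text
time: 20.3
ee_pos: [0.5988, 0.1433, 0.0743]
tcp_rot: [180.0, 0.0, 88.0]
wrist_force: [-1.6, 0.1, 0.5]
opening: 0.0002
grasp_force: 0.0
```

```bash
python3 e.py k3|tail -2
```

```text
k3 365.63 [ 0.6351 -0.0466]
[0.59880762 0.1433172  0.07426861] [ 0.54222626 -0.70286854  0.70716298]
```

servo_tool(
  rows=[
    {"offset": [-0.01,0,0],"yaw": 0,"claw": 1},
    {"offset": [-0.02,0,0],"yaw": 0,"claw": 1},
    {"offset": [-0.02,0,0],"yaw": 0,"claw": 1},
  ],
)

```text
time: 20.72
ee_pos: [0.5988, 0.1415, 0.0743]
tcp_rot: [180.0, -0.0, 88.0]
wrist_force: [0.3, 0.4, 0.1]
opening: 0.0002
grasp_force: 0.4
```

```bash
python3 e.py k4|tail -2
```

```text
k4 366.37 [ 0.6351 -0.0482]
[0.59873386 0.14147721 0.07431043] [0.70886097 0.8915746  0.54193828]
```

servo_tool(
  rows=[
    {"offset": [-0.01,0,0],"yaw": 0,"claw": 1},
    {"offset": [-0.01,0,0],"yaw": 0,"claw": 1},
    {"offset": [-0.01,0,0],"yaw": 0,"claw": 1},
  ],
)

```text
time: 21.15
ee_pos: [0.5988, 0.141, 0.0743]
tcp_rot: [180.0, -0.1, 88.0]
wrist_force: [0.1, 4.8, -0.2]
opening: -0.0002
grasp_force: 2.6
```

```bash
python3 e.py k5|tail -2
```

```text
k5 366.5 [ 0.6351 -0.0484]
[0.59873558 0.1409992  0.07434935] [0.51745206 5.61290593 0.05532348]
```

servo_tool(
  rows=[
    {"offset": [-0.01,0,0],"yaw": 0,"claw": 1},
    {"offset": [-0.01,0,0],"yaw": 0,"claw": 1},
    {"offset": [-0.01,0,0],"yaw": 0,"claw": 1},
  ],
)

```text
time: 21.58
ee_pos: [0.5987, 0.1406, 0.0744]
tcp_rot: [180.0, -0.1, 88.0]
wrist_force: [0.7, 8.7, -1.0]
opening: -0.0001
grasp_force: 4.1
```

```bash
python3 e.py k6|tail -2; python3 - <<'E'
from h import *
print(ray('top',[[326.5,151]],0),ray('top',[[328,145.5]],.058))
E
```

```text
k6 366.61 [ 0.6351 -0.0487]
[0.59871017 0.14056221 0.07434142] [ 1.11239994  8.22822504 -0.47108343]
[[0.67315605 0.03491547]] [[0.67170146 0.03307998]]
```

servo_tool(
  rows=[
    {"offset": [0.03,0,0],"yaw": 0,"claw": 1},
    {"offset": [0.1,0,0],"yaw": 0,"claw": 1},
    {"offset": [0.15,0,0],"yaw": 0,"claw": 1},
    {"offset": [0.15,0,0],"yaw": 0,"claw": 1},
  ],
)

```text
time: 22.12
ee_pos: [0.5992, 0.1549, 0.0742]
tcp_rot: [-180.0, 0.0, 88.0]
wrist_force: [-0.4, 0.3, 0.0]
opening: 0.0001
grasp_force: 0.0
```

```bash
python3 e.py k7|tail -2; python3 - <<'E'
from h import *
p=cv2.imread('pics/k7.png');cv2.imwrite('pics/k7c.png',cv2.resize(p[135:215,280:420],None,fx=5,fy=5,interpolation=2))
E
```

```text
k7 366.54 [ 0.6351 -0.0485]
[0.59917228 0.15462508 0.0742372 ] [-0.21073487 -0.56078708  0.33763165]
```

View pics/k7c.png

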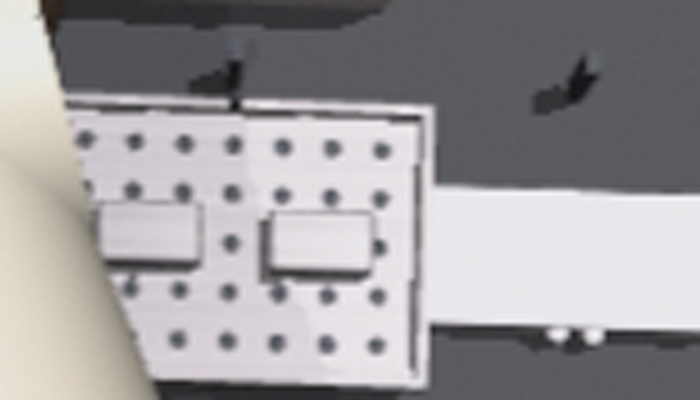

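The mark at crop (234,104) faces the post at (236,75), so the carrier is clicked in at the dryer. Now to the round key.

servo_tool(
  rows=[
    {"offset": [0,0,-0.5],"yaw": 0,"claw": 1},
    {"offset": [0,0,-0.9],"yaw": 0,"claw": 1},
    {"offset": [0,0,-0.9],"yaw": 0,"claw": 1},
  ],
)

```text
time: 22.55
ee_pos: [0.6006, 0.1546, 0.1682]
tcp_rot: [179.7, -0.1, 87.9]
wrist_force: [0.2, 0.0, -0.2]
opening: -0.0002
grasp_force: 0.0
```

servo_tool(
  rows=[
    {"offset": [-0.5,-0.2,0],"yaw": 0,"claw": 1},
    {"offset": [-0.9,-0.39,0],"yaw": 0,"claw": 1},
    {"offset": [-0.9,-0.39,0],"yaw": 0,"claw": 1},
  ],
)

```text
time: 22.92
ee_pos: [0.5558, 0.0637, 0.1637]
tcp_rot: [-179.9, 0.0, 87.8]
wrist_force: [-0.7, 0.1, -0.3]
opening: -0.0002
grasp_force: 0.0
```

servo_tool(
  rows=[
    {"offset": [-0.5,-0.2,0],"yaw": 0,"claw": 1},
    {"offset": [-0.9,-0.39,0],"yaw": 0,"claw": 1},
    {"offset": [-0.9,-0.39,0],"yaw": 0,"claw": 1},
  ],
)

```text
time: 23.3
ee_pos: [0.5141, -0.0241, 0.1638]
tcp_rot: [-180.0, 0.0, 87.8]
wrist_force: [0.9, 0.8, -0.4]
opening: -0.0002
grasp_force: 0.0
```

servo_tool(
  rows=[
    {"offset": [-0.5,-0.2,0],"yaw": 0,"claw": 1},
    {"offset": [-0.9,-0.39,0],"yaw": 0,"claw": 1},
    {"offset": [-0.9,-0.39,0],"yaw": 0,"claw": 1},
  ],
)

```text
time: 23.68
ee_pos: [0.4724, -0.1123, 0.1639]
tcp_rot: [-180.0, 0.0, 87.8]
wrist_force: [-0.3, 0.0, -0.6]
opening: 0.0003
grasp_force: 0.0
```

servo_tool(
  rows=[
    {"offset": [-0.5,-0.2,0],"yaw": 0,"claw": 1},
    {"offset": [-0.9,-0.39,0],"yaw": 0,"claw": 1},
    {"offset": [-0.9,-0.39,0],"yaw": 0,"claw": 1},
    {"offset": [-0.9,-0.39,0],"yaw": 0,"claw": 1},
  ],
)

```text
time: 24.18
ee_pos: [0.4313, -0.1989, 0.1639]
tcp_rot: [-180.0, -0.0, 88.0]
wrist_force: [-0.0, -0.2, 0.1]
opening: 0.0
grasp_force: 0.0
```

servo_tool(
  rows=[
    {"offset": [0,0,0.5],"yaw": 0,"claw": 1},
    {"offset": [0,0,0.9],"yaw": 0,"claw": 1},
    {"offset": [0,0,0.98],"yaw": 0,"claw": 1},
    {"offset": [0,0,0.98],"yaw": 0,"claw": 1},
  ],
)

```text
time: 24.68
ee_pos: [0.4311, -0.1991, 0.0669]
tcp_rot: [180.0, -0.0, 88.0]
wrist_force: [0.1, -0.7, 0.8]
opening: -0.0003
grasp_force: 0.0
```

servo_tool(
  rows=[
    {"offset": [0,0,0.04],"yaw": 0,"claw": 1},
    {"offset": [0,0,0.08],"yaw": 0,"claw": 1},
    {"offset": [0,0,0.1],"yaw": 0,"claw": 1},
    {"offset": [0,0,0.11],"yaw": 0,"claw": 1},
    {"offset": [0,0,0.12],"yaw": 0,"claw": 1},
    {"offset": [0,0,0.12],"yaw": 0,"claw": 1},
    {"offset": [0,0,0.12],"yaw": 0,"claw": 1},
  ],
)

```text
time: 25.55
ee_pos: [0.4307, -0.1999, 0.0545]
tcp_rot: [180.0, 0.0, 88.0]
wrist_force: [2.9, -0.7, 4.0]
opening: -0.0
grasp_force: 2.2
```

servo_tool(
  rows=[
    {"offset": [0,0,0.01],"yaw": 0,"claw": 1},
    {"offset": [0,0,0.02],"yaw": 0,"claw": 1},
    {"offset": [0,0,0.02],"yaw": 0,"claw": 1},
    {"offset": [0,0,0.02],"yaw": 0,"claw": 1},
  ],
)

```text
time: 26.05
ee_pos: [0.4308, -0.2, 0.0538]
tcp_rot: [179.9, 0.0, 88.0]
wrist_force: [-0.5, 0.5, 17.0]
opening: -0.0002
grasp_force: 8.7
```

servo_tool(
  rows=[
    {"offset": [0,0,-0.3],"yaw": 0,"claw": 1},
    {"offset": [0,0,-0.3],"yaw": 0,"claw": 1},
    {"offset": [0.55,0,-0.3],"yaw": 0,"claw": 1},
    {"offset": [0.55,0,-0.3],"yaw": 0,"claw": 1},
    {"offset": [0.55,0,-0.15],"yaw": 0,"claw": 1},
    {"offset": [0.55,0,-0.08],"yaw": 0,"claw": 1},
    {"offset": [0.55,0,-0.04],"yaw": 0,"claw": 1},
    {"offset": [0.55,0,-0.02],"yaw": 0,"claw": 1},
    {"offset": [0.55,0,-0.01],"yaw": 0,"claw": 1},
    {"offset": [0.55,0,0],"yaw": 0,"claw": 1},
    {"offset": [0.55,0,0],"yaw": 0,"claw": 1},
    {"offset": [0.55,0,0],"yaw": 0,"claw": 1},
  ],
)

```text
time: 27.55
ee_pos: [0.432, -0.1452, 0.0538]
tcp_rot: [-180.0, 0.0, 87.9]
wrist_force: [-10.0, 1.6, 17.7]
opening: -0.0002
grasp_force: 8.8
```

servo_tool(
  rows=[
    {"offset": [0,0,-0.3],"yaw": 0,"claw": 1},
    {"offset": [0,0,-0.3],"yaw": 0,"claw": 1},
    {"offset": [0.55,0,-0.3],"yaw": 0,"claw": 1},
    {"offset": [0.55,0,-0.3],"yaw": 0,"claw": 1},
    {"offset": [0.55,0,-0.15],"yaw": 0,"claw": 1},
    {"offset": [0.55,0,-0.08],"yaw": 0,"claw": 1},
    {"offset": [0.55,0,-0.04],"yaw": 0,"claw": 1},
    {"offset": [0.55,0,-0.02],"yaw": 0,"claw": 1},
    {"offset": [0.55,0,-0.01],"yaw": 0,"claw": 1},
    {"offset": [0.55,0,0],"yaw": 0,"claw": 1},
    {"offset": [0.55,0,0],"yaw": 0,"claw": 1},
    {"offset": [0.55,0,0],"yaw": 0,"claw": 1},
  ],
)

```text
time: 29.05
ee_pos: [0.4341, -0.0903, 0.0538]
tcp_rot: [180.0, 0.0, 87.9]
wrist_force: [-9.8, 0.0, 18.5]
opening: 0.0001
grasp_force: 8.8
```

servo_tool(
  rows=[
    {"offset": [0,0,-0.4],"yaw": 0,"claw": 1},
    {"offset": [0,0,-0.9],"yaw": 0,"claw": 1},
    {"offset": [0,0,-1],"yaw": 0,"claw": 1},
    {"offset": [0,0,-1],"yaw": 0,"claw": 1},
  ],
)

```text
time: 29.55
ee_pos: [0.4348, -0.09, 0.1524]
tcp_rot: [179.9, 0.0, 87.9]
wrist_force: [0.3, -0.7, -0.5]
opening: 0.0001
grasp_force: 0.0
```

```bash
python3 e.py k8|tail -2; python3 - <<'E'
from h import *
p=cv2.imread('pics/k8.png');cv2.imwrite('pics/k8c.png',cv2.resize(p[80:320,180:560],None,fx=2,fy=2,interpolation=2))
E
```

```text
k8 366.71 [ 0.6351 -0.0489]
[ 0.4342977  -0.08989859  0.1514294 ] [-1.12926047  0.45031078  0.64466445]
```

View pics/k8c.png

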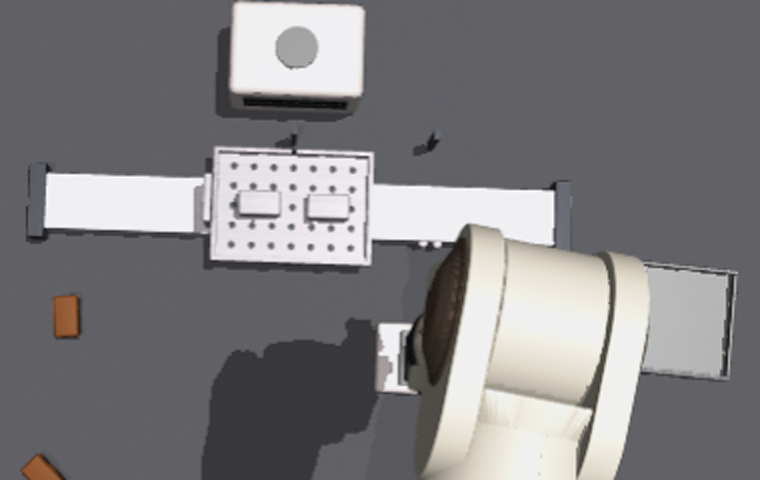

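All three keys bottomed out with the carrier still in the dryer detent: the mark at crop (294,150) faces the post at (295,135), and both cases are in it. I go back behind the tab.

servo_tool(
  rows=[
    {"offset": [0.4,0.25,0],"yaw": 0,"claw": 1},
    {"offset": [0.84,0.52,0],"yaw": 0,"claw": 1},
    {"offset": [0.84,0.52,0],"yaw": 0,"claw": 1},
  ],
)

```text
time: 29.98
ee_pos: [0.4897, -0.0055, 0.15]
tcp_rot: [-179.8, -0.0, 88.1]
wrist_force: [-0.9, -1.1, -0.9]
opening: -0.0001
grasp_force: 0.0
```

servo_tool(
  rows=[
    {"offset": [0.4,0.25,0],"yaw": 0,"claw": 1},
    {"offset": [0.84,0.52,0],"yaw": 0,"claw": 1},
    {"offset": [0.84,0.52,0],"yaw": 0,"claw": 1},
  ],
)

```text
time: 30.35
ee_pos: [0.5445, 0.0759, 0.1501]
tcp_rot: [-179.8, 0.0, 88.1]
wrist_force: [-0.3, -0.0, 0.4]
opening: -0.0001
grasp_force: 0.0
```

servo_tool(
  rows=[
    {"offset": [0.4,0.25,0],"yaw": 0,"claw": 1},
    {"offset": [0.84,0.52,0],"yaw": 0,"claw": 1},
    {"offset": [0.84,0.52,0],"yaw": 0,"claw": 1},
    {"offset": [0.84,0.52,0],"yaw": 0,"claw": 1},
  ],
)

```text
time: 30.85
ee_pos: [0.5985, 0.1552, 0.1513]
tcp_rot: [-179.9, 0.1, 87.9]
wrist_force: [-0.9, 0.1, 0.3]
opening: 0.0
grasp_force: 0.0
```

servo_tool(
  rows=[
    {"offset": [0,0,0.4],"yaw": 0,"claw": 1},
    {"offset": [0,0,0.77],"yaw": 0,"claw": 1},
    {"offset": [0,0,0.77],"yaw": 0,"claw": 1},
    {"offset": [0,0,0.77],"yaw": 0,"claw": 1},
  ],
)

```text
time: 31.35
ee_pos: [0.5996, 0.1557, 0.0771]
tcp_rot: [179.9, -0.0, 87.9]
wrist_force: [0.6, -0.2, 1.1]
opening: -0.0
grasp_force: 0.0
```

servo_tool(
  rows=[
    {"offset": [-0.05,0,0],"yaw": 0,"claw": 1},
    {"offset": [-0.1,0,0],"yaw": 0,"claw": 1},
    {"offset": [-0.13,0,0],"yaw": 0,"claw": 1},
    {"offset": [-0.15,0,0],"yaw": 0,"claw": 1},
    {"offset": [-0.17,0,0],"yaw": 0,"claw": 1},
    {"offset": [-0.2,0,0],"yaw": 0,"claw": 1},
    {"offset": [-0.23,0,0],"yaw": 0,"claw": 1},
    {"offset": [-0.26,0,0],"yaw": 0,"claw": 1},
    {"offset": [-0.3,0,0],"yaw": 0,"claw": 1},
    {"offset": [-0.34,0,0],"yaw": 0,"claw": 1},
    {"offset": [-0.37,0,0],"yaw": 0,"claw": 1},
    {"offset": [-0.4,0,0],"yaw": 0,"claw": 1},
  ],
)

```text
time: 32.85
ee_pos: [0.5978, 0.1162, 0.0753]
tcp_rot: [-180.0, -0.0, 87.9]
wrist_force: [-0.9, 1.5, 0.5]
opening: -0.0001
grasp_force: 0.7
```

servo_tool(
  rows=[
    {"offset": [-0.03,0,0],"yaw": 0,"claw": 1},
    {"offset": [-0.07,0,0],"yaw": 0,"claw": 1},
    {"offset": [-0.11,0,0],"yaw": 0,"claw": 1},
    {"offset": [-0.15,0,0],"yaw": 0,"claw": 1},
    {"offset": [-0.19,0,0],"yaw": 0,"claw": 1},
    {"offset": [-0.23,0,0],"yaw": 0,"claw": 1},
    {"offset": [-0.27,0,0],"yaw": 0,"claw": 1},
    {"offset": [-0.31,0,0],"yaw": 0,"claw": 1},
    {"offset": [-0.35,0,0],"yaw": 0,"claw": 1},
    {"offset": [-0.39,0,0],"yaw": 0,"claw": 1},
    {"offset": [-0.43,0,0],"yaw": 0,"claw": 1},
    {"offset": [-0.45,0,0],"yaw": 0,"claw": 1},
  ],
)

```text
time: 34.35
ee_pos: [0.5962, 0.0712, 0.0753]
tcp_rot: [-180.0, 0.0, 87.9]
wrist_force: [-0.9, 1.4, -0.1]
opening: 0.0003
grasp_force: 0.6
```

servo_tool(
  rows=[
    {"offset": [-0.03,0,0],"yaw": 0,"claw": 1},
    {"offset": [-0.07,0,0],"yaw": 0,"claw": 1},
    {"offset": [-0.11,0,0],"yaw": 0,"claw": 1},
    {"offset": [-0.15,0,0],"yaw": 0,"claw": 1},
    {"offset": [-0.19,0,0],"yaw": 0,"claw": 1},
    {"offset": [-0.23,0,0],"yaw": 0,"claw": 1},
    {"offset": [-0.27,0,0],"yaw": 0,"claw": 1},
    {"offset": [-0.31,0,0],"yaw": 0,"claw": 1},
    {"offset": [-0.35,0,0],"yaw": 0,"claw": 1},
    {"offset": [-0.39,0,0],"yaw": 0,"claw": 1},
    {"offset": [-0.43,0,0],"yaw": 0,"claw": 1},
    {"offset": [-0.45,0,0],"yaw": 0,"claw": 1},
  ],
)

```text
time: 35.85
ee_pos: [0.5947, 0.0262, 0.0753]
tcp_rot: [180.0, 0.0, 87.9]
wrist_force: [-0.2, -0.3, 0.2]
opening: 0.0
grasp_force: 0.6
```

```bash
python3 e.py k9|tail -2
```

```text
k9 420.93 [ 0.635  -0.1641]
[0.59475636 0.02607212 0.07536285] [-0.72817122 -0.24976537 -1.10627351]
```

servo_tool(
  rows=[
    {"offset": [-0.03,0,0],"yaw": 0,"claw": 1},
    {"offset": [-0.06,0,0],"yaw": 0,"claw": 1},
    {"offset": [-0.09,0,0],"yaw": 0,"claw": 1},
    {"offset": [-0.12,0,0],"yaw": 0,"claw": 1},
    {"offset": [-0.15,0,0],"yaw": 0,"claw": 1},
    {"offset": [-0.18,0,0],"yaw": 0,"claw": 1},
    {"offset": [-0.21,0,0],"yaw": 0,"claw": 1},
    {"offset": [-0.24,0,0],"yaw": 0,"claw": 1},
    {"offset": [-0.26,0,0],"yaw": 0,"claw": 1},
    {"offset": [-0.28,0,0],"yaw": 0,"claw": 1},
    {"offset": [-0.3,0,0],"yaw": 0,"claw": 1},
    {"offset": [-0.3,0,0],"yaw": 0,"claw": 1},
  ],
)

```text
time: 37.4
ee_pos: [0.5935, -0.004, 0.0752]
tcp_rot: [-180.0, 0.0, 87.9]
wrist_force: [-0.3, -0.4, 0.4]
opening: -0.0001
grasp_force: 0.0
```

servo_tool(
  rows=[
    {"offset": [-0.01,0,0],"yaw": 0,"claw": 1},
    {"offset": [-0.02,0,0],"yaw": 0,"claw": 1},
    {"offset": [-0.03,0,0],"yaw": 0,"claw": 1},
    {"offset": [-0.03,0,0],"yaw": 0,"claw": 1},
  ],
)

```text
time: 37.9
ee_pos: [0.5935, -0.0067, 0.0753]
tcp_rot: [180.0, 0.0, 87.9]
wrist_force: [0.3, 0.2, 0.2]
opening: 0.0001
grasp_force: 0.0
```

```bash
python3 e.py k10|tail -2
```

```text
k10 436.4 [ 0.6349 -0.197 ]
[ 0.59346113 -0.00663874  0.07528346] [-0.90319875 -0.47448943 -0.12909548]
```

servo_tool(
  rows=[
    {"offset": [-0.01,0,0],"yaw": 0,"claw": 1},
    {"offset": [-0.02,0,0],"yaw": 0,"claw": 1},
    {"offset": [-0.02,0,0],"yaw": 0,"claw": 1},
  ],
)

```text
time: 38.33
ee_pos: [0.5934, -0.0084, 0.0753]
tcp_rot: [180.0, -0.0, 88.0]
wrist_force: [-0.2, 0.3, 0.0]
opening: 0.0
grasp_force: 0.3
```

servo_tool(
  rows=[
    {"offset": [-0.005,0,0],"yaw": 0,"claw": 1},
    {"offset": [-0.005,0,0],"yaw": 0,"claw": 1},
  ],
)

```text
time: 38.58
ee_pos: [0.5934, -0.0087, 0.0753]
tcp_rot: [180.0, -0.0, 88.0]
wrist_force: [1.1, 3.0, 0.5]
opening: -0.0001
grasp_force: 1.6
```

```bash
python3 e.py k11|tail -2
```

```text
k11 437.28 [ 0.6349 -0.1989]
[ 0.59340584 -0.00865868  0.07533897] [0.51271883 3.28612651 0.17090612]
```

servo_tool(
  rows=[
    {"offset": [0.05,0,0],"yaw": 0,"claw": 1},
    {"offset": [0.15,0,0],"yaw": 0,"claw": 1},
    {"offset": [0.2,0,0],"yaw": 0,"claw": 1},
    {"offset": [0.2,0,-0.5],"yaw": 0,"claw": 0.4},
    {"offset": [0.2,0,-0.8],"yaw": 0,"claw": 0.4},
    {"offset": [0.2,0,-0.8],"yaw": 0,"claw": 0.4},
  ],
)

```text
time: 39.38
ee_pos: [0.5953, 0.0114, 0.1582]
tcp_rot: [179.7, -0.0, 88.0]
wrist_force: [-0.4, -0.1, 0.3]
opening: 0.0511
grasp_force: 0.0
```

```bash
python3 e.py k12|tail -2; python3 - <<'E'
from h import *
p=cv2.imread('pics/k12.png');cv2.imwrite('pics/k12c.png',cv2.resize(p[130:290,290:560],None,fx=2.9,fy=2.9,interpolation=2))
E
```

```text
k12 437.13 [ 0.6349 -0.1986]
[0.59464766 0.01133417 0.15626687] [-0.07803682  0.24282956 -0.61972149]
```

View pics/k12c.png

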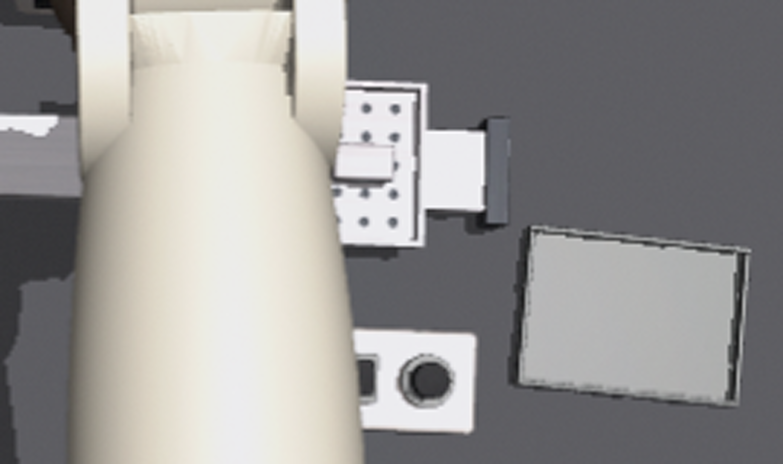

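The carrier has clicked in at packing. The right-hand case shows at crop (364,160), full image (415.5,185), and the packing tray is empty and unobstructed.

```bash
python3 - <<'E'
from h import *
p=cv2.imread('pics/k12.png')
print(ray('top',[[415.5,184.2]],.056))
a,_=camera('scene');a=a[:,:,::-1];cv2.imwrite('pics/s12.png',cv2.resize(a[200:400,200:450],None,fx=3,fy=3))
E
```

```text
[[ 0.58978893 -0.1494583 ]]
```

View pics/s12.png

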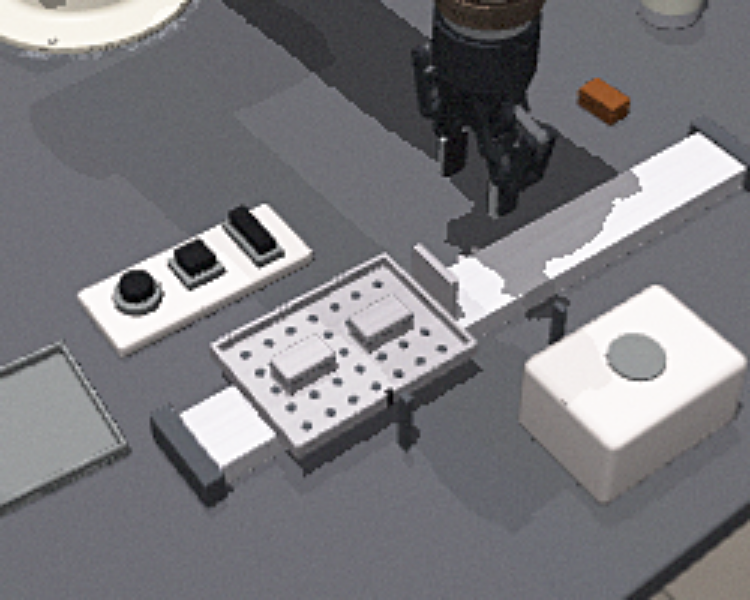

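Both cases lie flat in the carrier at crop (305,360) and (380,320), and the mark at (390,398) faces the second post. I fetch the first case.

servo_tool(
  rows=[
    {"offset": [-0.4,0,0],"yaw": 0,"claw": 0.4},
    {"offset": [-0.8,-0.01,0],"yaw": 0,"claw": 0.4},
    {"offset": [-0.8,-0.01,0],"yaw": 0,"claw": 0.4},
  ],
)

```text
time: 39.85
ee_pos: [0.5894, -0.0709, 0.1536]
tcp_rot: [-179.9, 0.0, 87.8]
wrist_force: [0.2, 0.1, -0.8]
opening: 0.051
grasp_force: 0.0
```

servo_tool(
  rows=[
    {"offset": [-0.4,0,0.2],"yaw": 0,"claw": 0.4},
    {"offset": [-0.8,0,0.5],"yaw": 0,"claw": 0.4},
    {"offset": [-0.8,0,0.5],"yaw": 0,"claw": 0.4},
    {"offset": [-0.8,0,0.5],"yaw": 0,"claw": 0.4},
  ],
)

```text
time: 40.35
ee_pos: [0.5873, -0.148, 0.1049]
tcp_rot: [-179.9, -0.0, 88.0]
wrist_force: [-0.3, -0.0, 0.5]
opening: 0.0514
grasp_force: 0.0
```

servo_tool(
  rows=[
    {"offset": [0,0,0.25],"yaw": 0,"claw": 0.4},
    {"offset": [0,0,0.4],"yaw": 0,"claw": 0.4},
    {"offset": [0,0,0.44],"yaw": 0,"claw": 0.4},
    {"offset": [0,0,0.44],"yaw": 0,"claw": 0.4},
    {"offset": [0,0,0.44],"yaw": 0,"claw": 1},
    {"offset": [0,0,0.44],"yaw": 0,"claw": 1},
    {"offset": [0,0,0.44],"yaw": 0,"claw": 1},
    {"offset": [0,0,0.44],"yaw": 0,"claw": 1},
    {"offset": [0,0,0.44],"yaw": 0,"claw": 1},
  ],
)

```text
time: 41.48
ee_pos: [0.5879, -0.1489, 0.0623]
tcp_rot: [179.9, 0.0, 88.0]
wrist_force: [0.4, 1.5, 5.6]
opening: 0.0252
grasp_force: 40.3
```

servo_tool(
  rows=[
    {"offset": [0,0,-0.2],"yaw": 0,"claw": 1},
    {"offset": [0,0,-0.5],"yaw": 0,"claw": 1},
    {"offset": [0,0,-0.7],"yaw": 0,"claw": 1},
    {"offset": [0,0,-0.7],"yaw": 0,"claw": 1},
  ],
)

```text
time: 41.98
ee_pos: [0.5881, -0.1491, 0.1327]
tcp_rot: [179.9, 0.0, 88.0]
wrist_force: [-0.1, 0.1, -0.6]
opening: 0.0249
grasp_force: 39.5
```

servo_tool(
  rows=[
    {"offset": [-0.4,-0.17,0],"yaw": 0,"claw": 1},
    {"offset": [-0.83,-0.35,0],"yaw": 0,"claw": 1},
    {"offset": [-0.83,-0.35,0],"yaw": 0,"claw": 1},
  ],
)

```text
time: 42.35
ee_pos: [0.5478, -0.2327, 0.1298]
tcp_rot: [-179.9, -0.0, 87.8]
wrist_force: [0.3, -0.1, -1.0]
opening: 0.0248
grasp_force: 39.5
```

servo_tool(
  rows=[
    {"offset": [-0.4,-0.17,0],"yaw": 0,"claw": 1},
    {"offset": [-0.83,-0.35,0],"yaw": 0,"claw": 1},
    {"offset": [-0.83,-0.35,0],"yaw": 0,"claw": 1},
  ],
)

```text
time: 42.72
ee_pos: [0.5103, -0.3138, 0.13]
tcp_rot: [-179.9, -0.0, 87.8]
wrist_force: [0.7, 0.3, -0.0]
opening: 0.0252
grasp_force: 39.5
```

servo_tool(
  rows=[
    {"offset": [-0.4,-0.17,0],"yaw": 0.024,"claw": 1},
    {"offset": [-0.83,-0.35,0],"yaw": 0.024,"claw": 1},
    {"offset": [-0.83,-0.35,0],"yaw": 0.024,"claw": 1},
    {"offset": [-0.83,-0.35,0],"yaw": 0.024,"claw": 1},
  ],
)

```text
time: 43.22
ee_pos: [0.4739, -0.3929, 0.1305]
tcp_rot: [-180.0, -0.1, 83.7]
wrist_force: [-0.3, 0.7, -1.1]
opening: 0.0252
grasp_force: 39.5
```

servo_tool(
  rows=[
    {"offset": [0,0,0.4],"yaw": 0,"claw": 1},
    {"offset": [0,0,0.7],"yaw": 0,"claw": 1},
    {"offset": [0,0,0.85],"yaw": 0,"claw": 1},
    {"offset": [0,0,0.92],"yaw": 0,"claw": 1},
    {"offset": [0,0,0.96],"yaw": 0,"claw": 1},
    {"offset": [0,0,0.96],"yaw": 0,"claw": 1},
    {"offset": [0,0,0.96],"yaw": 0,"claw": 0.4},
    {"offset": [0,0,0.96],"yaw": 0,"claw": 0.4},
    {"offset": [0,0,0.96],"yaw": 0,"claw": 0.4},
  ],
)

```text
time: 44.35
ee_pos: [0.4736, -0.394, 0.0356]
tcp_rot: [180.0, 0.0, 83.6]
wrist_force: [-0.7, 0.0, 0.7]
opening: 0.0514
grasp_force: 0.0
```

servo_tool(
  rows=[
    {"offset": [0,0,-0.4],"yaw": 0,"claw": 0.4},
    {"offset": [0,0,-0.8],"yaw": 0,"claw": 0.4},
    {"offset": [0,0,-1],"yaw": 0,"claw": 0.4},
    {"offset": [0,0,-1],"yaw": 0,"claw": 0.4},
  ],
)

```text
time: 44.85
ee_pos: [0.4742, -0.3945, 0.1371]
tcp_rot: [179.8, 0.1, 83.6]
wrist_force: [0.3, 0.1, 0.0]
opening: 0.0513
grasp_force: 0.0
```

```bash
python3 - <<'E'
from h import *
p,_=camera('top');p=p[:,:,::-1].copy();cv2.imwrite('pics/t13.png',p);m=p.min(2)
print(ray('top',[[415.5,184.2]],.056)); from e import edge; print(edge(p))
# case in carrier: sat-less bright top patch
cv2.imwrite('pics/t13c.png',np.hstack([cv2.resize(p[140:230,350:460],None,fx=3.5,fy=3.5,interpolation=2),cv2.resize(p[195:285,460:570],None,fx=3.5,fy=3.5,interpolation=2)]))
E
```

```text
[[ 0.58978893 -0.1494583 ]]
437.2303114898619
```

View pics/t13c.png

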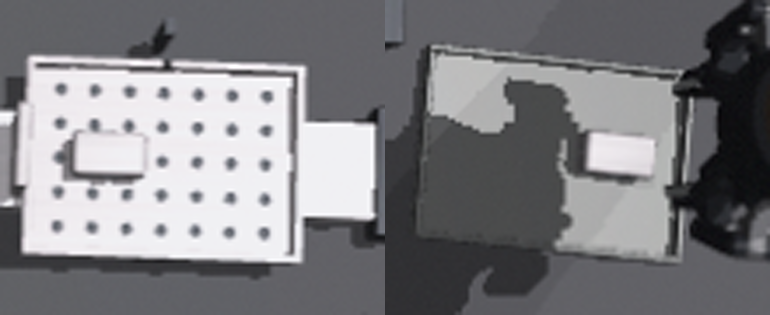

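The first case lies flat in the packing tray at crop (620,153). The second is still in the carrier at crop (111,153). I fetch it.

servo_tool(
  rows=[
    {"offset": [0.4,0.1,0],"yaw": 0,"claw": 0.4},
    {"offset": [0.82,0.2,0],"yaw": 0,"claw": 0.4},
    {"offset": [0.82,0.2,0],"yaw": 0,"claw": 0.4},
  ],
)

```text
time: 45.28
ee_pos: [0.5028, -0.3121, 0.1336]
tcp_rot: [-179.9, -0.1, 83.8]
wrist_force: [0.6, -0.2, -0.4]
opening: 0.0513
grasp_force: 0.0
```

servo_tool(
  rows=[
    {"offset": [0.4,0.1,0],"yaw": 0,"claw": 0.4},
    {"offset": [0.82,0.2,0],"yaw": 0,"claw": 0.4},
    {"offset": [0.82,0.2,0],"yaw": 0,"claw": 0.4},
  ],
)

```text
time: 45.65
ee_pos: [0.5317, -0.2337, 0.134]
tcp_rot: [-179.9, -0.0, 83.8]
wrist_force: [-0.0, -0.3, 0.2]
opening: 0.051
grasp_force: 0.0
```

servo_tool(
  rows=[
    {"offset": [0.4,0.1,0],"yaw": 0,"claw": 0.4},
    {"offset": [0.82,0.2,0],"yaw": 0,"claw": 0.4},
    {"offset": [0.82,0.2,0],"yaw": 0,"claw": 0.4},
  ],
)

```text
time: 46.02
ee_pos: [0.5607, -0.155, 0.1342]
tcp_rot: [-179.9, -0.0, 83.8]
wrist_force: [0.5, -1.0, -0.7]
opening: 0.0514
grasp_force: 0.0
```

servo_tool(
  rows=[
    {"offset": [0.4,0.1,0],"yaw": -0.024,"claw": 0.4},
    {"offset": [0.82,0.2,0],"yaw": -0.024,"claw": 0.4},
    {"offset": [0.82,0.2,0],"yaw": -0.024,"claw": 0.4},
    {"offset": [0.82,0.2,0],"yaw": -0.024,"claw": 0.4},
  ],
)

```text
time: 46.52
ee_pos: [0.589, -0.0782, 0.1347]
tcp_rot: [-179.9, 0.0, 87.9]
wrist_force: [0.5, -0.3, 0.2]
opening: 0.0513
grasp_force: 0.0
```

servo_tool(
  rows=[
    {"offset": [-0.01,0.01,0.3],"yaw": 0,"claw": 0.4},
    {"offset": [-0.01,0.01,0.55],"yaw": 0,"claw": 0.4},
    {"offset": [-0.01,0.01,0.68],"yaw": 0,"claw": 0.4},
    {"offset": [-0.01,0.01,0.73],"yaw": 0,"claw": 0.4},
    {"offset": [-0.01,0.01,0.73],"yaw": 0,"claw": 0.4},
    {"offset": [-0.01,0.01,0.73],"yaw": 0,"claw": 1},
    {"offset": [-0.01,0.01,0.73],"yaw": 0,"claw": 1},
    {"offset": [-0.01,0.01,0.73],"yaw": 0,"claw": 1},
    {"offset": [-0.01,0.01,0.73],"yaw": 0,"claw": 1},
    {"offset": [-0.01,0.01,0.73],"yaw": 0,"claw": 1},
  ],
)

```text
time: 47.78
ee_pos: [0.591, -0.0779, 0.0634]
tcp_rot: [179.9, 0.0, 88.0]
wrist_force: [-1.3, -0.7, 6.4]
opening: 0.0251
grasp_force: 40.4
```

servo_tool(
  rows=[
    {"offset": [0,0,-0.2],"yaw": 0,"claw": 1},
    {"offset": [0,0,-0.5],"yaw": 0,"claw": 1},
    {"offset": [0,0,-0.7],"yaw": 0,"claw": 1},
    {"offset": [0,0,-0.7],"yaw": 0,"claw": 1},
  ],
)

```text
time: 48.28
ee_pos: [0.5912, -0.0778, 0.1337]
tcp_rot: [179.8, 0.0, 88.0]
wrist_force: [1.1, 0.1, -0.7]
opening: 0.0246
grasp_force: 39.6
```

servo_tool(
  rows=[
    {"offset": [-0.4,-0.17,0],"yaw": 0,"claw": 1},
    {"offset": [-0.83,-0.33,0],"yaw": 0,"claw": 1},
    {"offset": [-0.83,-0.33,0],"yaw": 0,"claw": 1},
  ],
)

```text
time: 48.65
ee_pos: [0.553, -0.1617, 0.1309]
tcp_rot: [-179.9, -0.0, 87.8]
wrist_force: [-0.2, 0.8, -0.6]
opening: 0.0251
grasp_force: 39.6
```

servo_tool(
  rows=[
    {"offset": [-0.4,-0.17,0],"yaw": 0,"claw": 1},
    {"offset": [-0.83,-0.33,0],"yaw": 0,"claw": 1},
    {"offset": [-0.83,-0.33,0],"yaw": 0,"claw": 1},
  ],
)

```text
time: 49.02
ee_pos: [0.5175, -0.2429, 0.1311]
tcp_rot: [-179.9, -0.0, 87.8]
wrist_force: [0.1, -0.0, -2.0]
opening: 0.025
grasp_force: 39.7
```

servo_tool(
  rows=[
    {"offset": [-0.4,-0.17,0],"yaw": 0.024,"claw": 1},
    {"offset": [-0.83,-0.33,0],"yaw": 0.024,"claw": 1},
    {"offset": [-0.83,-0.33,0],"yaw": 0.024,"claw": 1},
    {"offset": [-0.83,-0.33,0],"yaw": 0.024,"claw": 1},
  ],
)

```text
time: 49.52
ee_pos: [0.4829, -0.3222, 0.1316]
tcp_rot: [-180.0, -0.0, 83.7]
wrist_force: [0.1, -0.0, -0.5]
opening: 0.0251
grasp_force: 39.7
```

```bash
python3 - <<'E'
from h import *
p,_=camera('top');p=p[:,:,::-1].copy();cv2.imwrite('pics/t14.png',p);m=p.min(2)
q=cv2.imread('pics/t13.png')
b=(485,200,560,275)
for a in(q,p):print(rect('top',box(a,a.min(2)>205,b),.026))
E
```

```text
[((518, 233, 19, 11), array([ 476.7, -394.4,   38.9,   21.2]), 83.5)]
[]
```

servo_tool(
  rows=[
    {"offset": [0,0,0.4],"yaw": 0,"claw": 1},
    {"offset": [0,0,0.7],"yaw": 0,"claw": 1},
    {"offset": [0,0,0.85],"yaw": 0,"claw": 1},
    {"offset": [0,0,0.92],"yaw": 0,"claw": 1},
    {"offset": [0,0,0.96],"yaw": 0,"claw": 1},
    {"offset": [0,0,0.96],"yaw": 0,"claw": 1},
    {"offset": [0,0,0.96],"yaw": 0,"claw": 0.4},
    {"offset": [0,0,0.96],"yaw": 0,"claw": 0.4},
    {"offset": [0,0,0.96],"yaw": 0,"claw": 0.4},
  ],
)

```text
time: 50.7
ee_pos: [0.4827, -0.3233, 0.0366]
tcp_rot: [180.0, 0.0, 83.6]
wrist_force: [0.5, -0.3, -0.6]
opening: 0.0512
grasp_force: 0.0
```

servo_tool(
  rows=[
    {"offset": [0,0,-0.4],"yaw": 0,"claw": 0.4},
    {"offset": [0,0,-0.8],"yaw": 0,"claw": 0.4},
    {"offset": [0,0,-1],"yaw": 0,"claw": 0.4},
    {"offset": [0,0,-1],"yaw": 0,"claw": 0.4},
  ],
)

```text
time: 51.2
ee_pos: [0.4833, -0.3236, 0.138]
tcp_rot: [179.8, 0.1, 83.6]
wrist_force: [-0.1, -0.3, -0.7]
opening: 0.051
grasp_force: 0.0
```

servo_tool(
  rows=[
    {"offset": [-0.2,-0.5,-0.3],"yaw": 0,"claw": 0.4},
    {"offset": [-0.5,-1,-0.6],"yaw": 0,"claw": 0.4},
    {"offset": [-0.5,-1,-0.6],"yaw": 0,"claw": 0.4},
    {"offset": [-0.5,-1,-0.6],"yaw": 0,"claw": 0.4},
  ],
)

```text
time: 51.7
ee_pos: [0.3775, -0.3617, 0.1951]
tcp_rot: [-180.0, -0.0, 83.6]
wrist_force: [0.6, 0.1, -0.8]
opening: 0.0509
grasp_force: 0.0
```

servo_tool(
  rows=[
    {"offset": [-0.5,-0.5,0],"yaw": 0,"claw": 0.4},
    {"offset": [-1,-0.6,0],"yaw": 0,"claw": 0.4},
    {"offset": [-1,-0.6,0],"yaw": 0,"claw": 0.4},
    {"offset": [-1,-0.6,0],"yaw": 0,"claw": 0.4},
  ],
)

```text
time: 52.2
ee_pos: [0.3076, -0.4537, 0.1947]
tcp_rot: [-179.9, -0.1, 83.7]
wrist_force: [0.4, 0.9, -0.6]
opening: 0.0511
grasp_force: 0.0
```

```bash
python3 e.py t15|tail -2;python3 - <<'E'
from h import *
p=cv2.imread('pics/t15.png')
print(rect('top',box(p,p.min(2)>205,(478,200,545,270)),.026))
cv2.imwrite('pics/t15c.png',cv2.resize(p[130:350,90:570],None,fx=1.65,fy=1.65))
E
```

```text
t15 437.33 [ 0.6349 -0.199 ]
[ 0.30779556 -0.45344616  0.19514572] [-0.07244931  0.53966832 -0.40255099]
[((518, 233, 19, 12), array([ 477. , -394.2,   40. ,   22.3]), 84.6), ((485, 229, 20, 12), array([ 486. , -323.3,   40.6,   22.3]), 84.0)]
```

View pics/t15c.png

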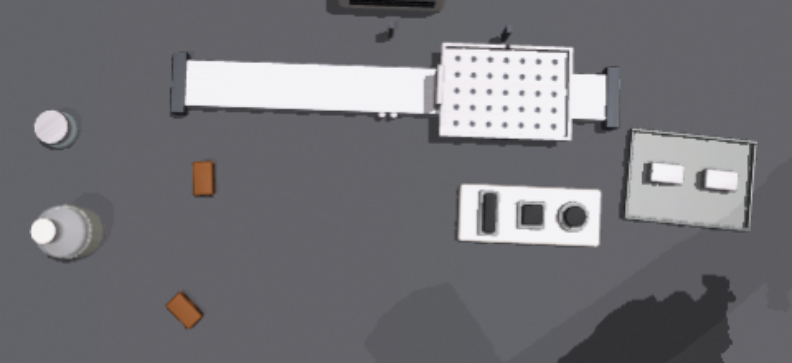

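Both cases lie flat in the packing tray at crop (667,173) and (720,180). The carrier is empty in the packing detent at (507,92), and the jar and bottle have not moved. I hand it in.

```bash
python3 -c "
from workcell import *
print(job_done())"
```

```text
the job is handed in; nothing more can be done
None
```

I handed the job in at about 52 s: both cases were dried and now lie flat in the grey packing tray, and the empty carrier sits in the packing detent; the hand-in returned no verdict.

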